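Pry open the presentation case and hold the candlestick upright

ROBOT

A 6-joint arm with a two-finger parallel gripper is mounted at the origin on the work surface. World frame = base frame: x ahead of the robot, y to its left, z up, the work surface at z = 0. Lengths are in m, angles in rad, forces in N, time in s.
With the tool pointing down it reaches from about 0.35 to 0.85 m from the base axis. Payload 8.1 kg.
Tool frame: the origin (TCP) lies at the very end of the fingers, on their centre line; the grasp point (between the pads) lies 19 mm behind it; z points along the fingers, x is the direction in which the jaws open and shut, and the axes are right-handed (so a half turn about z gives the same grasp; the last joint's range is limited). The gripper opens to 93 mm and grips with 3 to 60 N. Pads are 15 mm wide; open, the fingers measure 128 mm over their backs; the gripper's body (75 mm by 188 mm) begins 65 mm behind the grasp point.
Start: joints at [-1.206, 0.13, 1.488, -0, 1.523, -0.085], TCP at [0.261, -0.54, 0.219] pointing down, gripper open.
Joint ranges: [-2.96, 2.96], [-0.89, 2.26], [0.02, 2.5], [-1.34, 4.48], [0, 2.73], [-2.66, 2.66]. Speed limits (rad/s): [2.39, 2.39, 2.79, 3.14, 3.14, 3.14].

INTERFACE

Orientations are given as a rotation vector (axis times angle).
In Python, from plant import robot gives the robot as it stands. The module is installed in compiled form; this text tells all that it offers.
- The arm moves only by the tool jog_arm, never from a script. Its argument "commands" is one flat list of numbers, 5 for each row, row after row: the gripper's target within -1 to 1 (shut at 1, half-way at 0, fully open at -1), then the shift along the tool's x, y, z in m, then the turn about the tool's z in degrees. A call has 1 to 20 rows; each row shifts and turns the commanded pose from where the row before left it, along the tool's axes as they then stand; what a row does not reach is not made up. A row lasts 1/12 s, in which the tool goes at most 41.7 mm and 7.16 degrees, less where a joint would pass 70% of its speed; a pose out of reach is approached as far as the arm can. A call is refused whole if a number of a shift passes 0.0417 or a number of a turn 7.16, either way. A call with a gripper value outside its range is refused whole. The fingers move at their own pace and stop on an object; "grip_force" is the grip in N (left out, the last holds). Time passes only in rows, so rows that do not move let the fingers close. It gives the time, the measured TCP pose, the force and the opening at its end, in the units of the state.
- robot.read_state(): the state, without advancing time (a new reading comes with each control period).
- robot.read_camera(name): name is "scene" or "top" or "wrist"; returns a dict with "img" (400x640x3 uint8, blue, green, red), "vfov" (degrees; the focal length in pixels is half the picture's height over the tangent of half this angle, whatever the lens; pixels are square), "cx", "cy" (the principal point, pixels), "k1" (the pictures are not rectified: a ray, as slopes to the right and down, at radius r is drawn at 1 + k1 r^2 times it, then the intrinsics apply), "extrinsics" (4x4, takes a point from world to camera coordinates). Camera axes: x right, y down, z forward; pixel columns grow to the right and rows downward; lengths in m; the calibration is good to about 2 mm. A picture is of the moment at which its call begins. There is no depth.
- robot.close_job(): hands the job in, once; it reports no verdict.
Trained networks look in a picture, given as the dict that the camera call returned (one of the last four; its "shot" number tells which), for a name from the list of things; names that differ only in an ending like _2 or _b are one class to them, and where a whole thing is asked for, a point or a joint stands for the part that bears it (a point fixed in the world has none). Each returns a list of dicts, best first, with "score" (0 to 1); they miss things now and then, are a little off and sometimes report something else, mostly with a low value. They report only what shows in the picture. A call takes as long as a camera call. They do not tell look-alikes from the thing itself.
- robot.recognise(thing, picture): "box" ([centre column, centre row, width, height] as shares, 0 to 1, of the picture: columns of its width, rows of its height, round what is visible of it).
- robot.pinpoint(thing, picture): "position" ([row, column] as shares, 0 to 1, of the picture: columns of its width, rows of its height: a listed point, or the origin of a listed thing).
The state is a dict: "t": time; "q": joint angles; "dq": joint speeds; "joint_torque": joint torques, N m; "tool_pos": TCP position; "orientation": TCP orientation; "force": force on the tool from outside, world axes, zero at the start; "wrist_torque": the same for the moment, N m; "opening": finger opening in m.
Only numpy, scipy, OpenCV 4.12 (cv2) and the standard library are available. Lean on these libraries where they do the work, as an engineer would, in place of code of your own. Each camera call takes 0.05 s, during which the arm holds its last target.

TASK

Pick up the thin-bladed knife and lever the lid of the wooden case up by its front lip with the blade (keep the gripper itself off the lid) until the lid swings fully open, then lay the knife down on the bench beside the case. Draw the brass candlestick out of its slanting pocket by its stem, turn it upright with its cup at the top, and finish while still holding it so: still, and raised with its foot at least 15 cm above the bench, touching nothing but the gripper. Leave the bowl, the jar and the incense burner where they are.

Things in the scene. Friction and masses are not known exactly. Their poses are not given: they have to be found in the camera images.
- knife: Loose prying knife on the bench, 0.12 kg. Sizes in mm. Wooden handle 110 long, 20 wide, 24 high, in line with a flat steel blade 110 long, 22 wide, 3 thick. Origin: centre of the handle's underside; +x to the blade, +z up. Handle x -55 to 55; blade x 55 to 165, at 10.5 to 13.5 height, clear of the bench. Balance point x = 32.
- knife_tip (a point): Middle of the blade's end edge, 165 mm ahead of the knife's origin and 12 mm above its underside. Axes as the knife's.
- case: Wooden presentation case fixed to the bench: open base 170 deep (x) by 170 wide (y) by 45 high (mm), walls 6 mm, with a deep lid on it that hides the inside at first; closed, the whole stands 140 mm high. Origin: centre of the underside. Its front (with the lid's lip) faces -x, the hinge is along the back upper edge of the base (+x), z up.
- hinge (a point): Middle of the lid's hinge line, fixed on the case at x = +85, z = +45 mm of the case frame; the hinge line runs along the case's y. Axes as the case's.
- lip (a point): Middle of the outer lower edge of the lip: a wooden ledge 100 wide, 6 thick (mm), standing out 20 mm from the front wall of the lid. The lid is a deep wooden hood, 170 x 170 x 95 high, 0.35 kg, brass plates on its top corners. Shut, the underside of the lip is 46 mm above the bench with free air below it, before the case's front wall. Axes as the case's while shut.
- lid (a joint): Lid angle, rad: 0 shut, 1.75 fully open (leaning back). Spring-balanced: under 1 N at the lip lifts it; left below about 0.15 it falls shut, from 0.45 it swings fully open by itself in a few s. The lip moves on a 190 mm arc about the hinge: move the blade up and towards the hinge to stay under it. Open, it reaches 100 mm behind the case and 240 mm high.
- stick: Loose brass candlestick, about 0.35 to 0.55 kg, 102 mm long: foot 40 x 40 x 26 high, square stem 22 x 22 from z 26 to 84, round hollow cup 24 across from z 84 to 102. Origin: centre of the foot's underside; z runs to the cup. Starts under the lid, foot in the pocket, leaning about 50 degrees from vertical, cup towards the case's front (-x); its y is the case's y. Centre of mass near z 34.
- pocket (a point): Centre of the floor of the square slanting pocket that holds the foot: 41.6 mm square, 28 mm deep, its axis leaning about 50 degrees from vertical towards the case's front, so the stick is drawn out upwards and forwards along its own length. The pocket block is 64 x 64 mm across. Axes as the case's.
- bowl: Brass bowl, 110 mm across, 50 high; bystander. Origin: centre of its underside.
- jar: White polish jar with a steel lid, 56 mm across, 60 high; bystander. Origin: centre of its underside.
- burner: Copper incense burner with a small knob, 72 mm across, 78 high; bystander. Origin: centre of its underside.
Not all that is in view belongs to the job. There is more than one size of the knife; the job needs the largest.

How it is judged:
On the way, in this order (a step that is already met when the one before it is completed fails the run):
1. the knife, held by the gripper, lifts the lid (value of joint lid above 0.08 rad and contact force between knife and lid above 0.1 N and contact force between the fingers and knife above 1 N), for 0.02 s.
2. the lid is open (value of joint lid above 1.5 rad), for 0.1 s.
3. the knife lies on the bench, released (contact force between the fingers and knife below 0.2 N and height (world z) of knife below 0.03 m and linear speed of knife below 0.05 m/s), for 0.2 s.
4. the candlestick is drawn out of its pocket by the gripper (distance between stick and pocket above 0.05 m and contact force between the fingers and stick above 1 N), for 0.1 s.
At the end, for the whole second after the job is handed in: The gripper holds the candlestick still, cup up, within 0.2 rad (11 degrees) of upright, its foot at least 145 mm above the bench, touching neither case, lid nor knife; the lid is open beyond 1.5 rad; the knife lies at rest on the bench (origin below 30 mm), released (all of step 3 and height (world z) of stick above 0.145 m and angle between stick's own z axis and vertical below 0.2 rad and contact force between the fingers and stick above 1 N and linear speed of stick below 0.03 m/s and angular speed of stick below 0.2 rad/s and contact force between stick and case below 0.2 N and contact force between stick and lid below 0.2 N and contact force between stick and knife below 0.2 N and value of joint lid above 1.5 rad); the arm keeps its last pose, push and grip.
It fails at once if the gripper or arm pushes the lid itself (contact force between any of the fingers, the arm and lid above 2 N).
It fails at once if a bystander is moved more than 30 mm (distance of any of bowl, jar, burner from where it was at the start of the episode above 0.03 m).
It also fails if it takes over 61 s, if anything falls off the work surface, if the arm or the gripper's body presses on something with over 40 N, if the wrist force passes 120 N, or if a joint passes its speed limit or range.

## Working session

There is one attempt and no reset: what is moved stays moved. The work goes in short steps, Python scripts to look and compute and a tool call to move; the robot and the scene stay as the last step left them, time stands still between calls to the robot, and variables do not carry over. Pictures are saved under pics/ and viewed, and the job is handed in when it is done.

Besides the shell and the picture viewer there is one more tool, called after "Emit:" as name(argument=value, ...) on one line, values as JSON. jog_arm: Moves the arm, as the interface text tells. Its arguments: {"type":"object","properties":{"commands":{"type":"array"},"grip_force":{"type":"number"}},"required":["commands"]}

```bash
mkdir -p pics; ls
python3 - <<'E'
from plant import robot
import cv2,numpy as np
s=robot.read_state();print(s)
for n in ["scene","top","wrist"]:
    p=robot.read_camera(n)
    cv2.imwrite(f"pics/{n}0.png",p["img"])
    print(n,p["vfov"],p["cx"],p["cy"],p["k1"],p["extrinsics"].tolist() if hasattr(p["extrinsics"],'tolist') else p["extrinsics"])
    for th in ["knife","knife_tip","case","hinge","lip","bowl","jar","burner"]:
        try:
            r=robot.pinpoint(th,p)
            print(th,[(round(a["position"][1]*640,1),round(a["position"][0]*400,1),round(a["score"],2)) for a in r][:4])
        except Exception as e: print(th,e)
print(robot.read_state()["t"])
E
```

```text
pics
{'t': 0.0, 'q': array([-1.20639406e+00,  1.31123314e-01,  1.48926268e+00, -4.09293776e-05,
        1.52301963e+00, -8.53645273e-02]), 'dq': array([ 0.00028925, -0.00027108,  0.00152178,  0.00022448,  0.00117706,
        0.00063269]), 'joint_torque': array([ 2.34632198e-04, -5.59821510e+01, -4.91770542e+01,  7.69874454e-02,
        3.49554105e-02, -1.57775112e-04]), 'tool_pos': array([ 0.26067486, -0.53978258,  0.21761919]), 'orientation': array([-2.65997539e+00,  1.66957474e+00,  2.31205384e-03]), 'force': array([-0.29161196,  0.0354862 ,  0.40018563]), 'wrist_torque': array([0.01740882, 0.05189717, 0.0585655 ]), 'opening': 0.09274133990767648}
scene 54.19685648396029 319.12650767916364 193.47471005654222 -0.0821150517050482 [[-0.1921850839484037, 0.9812905637466561, -0.011563866546927265, 0.20674887529155433], [0.77538423449294, 0.14461453944094116, -0.6147079988759558, -0.3898479942638228], [-0.6015348555217249, -0.12710414817799864, -0.7886699899884633, 1.6179719253398346], [0.0, 0.0, 0.0, 1.0]]
knife [(263.8, 175.9, 0.67), (224.3, 144.7, 0.53), (242.3, 201.9, 0.53)]
knife_ti
[... 788 characters left out ...]
211.9, 0.83)]
hinge [(471.4, 197.2, 0.71), (210.3, 211.2, 0.67)]
lip [(246.0, 215.5, 0.62), (384.9, 300.6, 0.26)]
bowl [(286.3, 133.2, 0.7)]
jar [(405.0, 234.5, 0.7), (358.8, 134.9, 0.65)]
burner [(473.8, 195.8, 0.85)]
wrist 69.01015296311662 324.0169822109103 195.05475910672962 0.008689016818695772 [[0.43434182179195047, -0.9007480761142711, 0.0002919227500629109, -0.6002868987221182], [-0.8613105857613963, -0.41523012459333114, 0.29279347411711604, -0.033057326335299654], [-0.26361194338992516, -0.127423887111676, -0.9561756618401982, 0.39242024685751126], [0.0, 0.0, 0.0, 1.0]]
knife [(326.9, 84.5, 0.92)]
knife_tip [(121.8, 25.7, 0.75)]
case []
hinge []
lip []
bowl []
jar []
burner []
1.35
```

View pics/scene0.png

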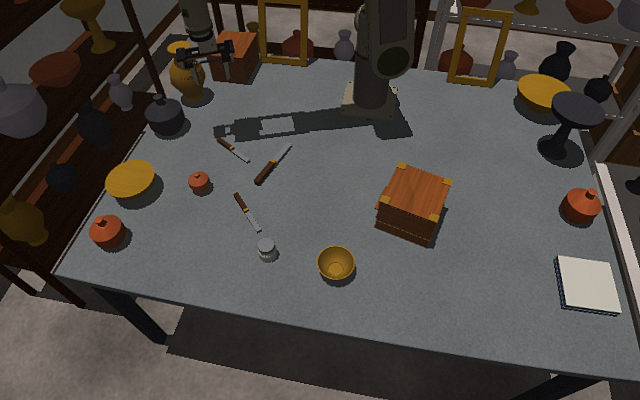

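View pics/top0.png

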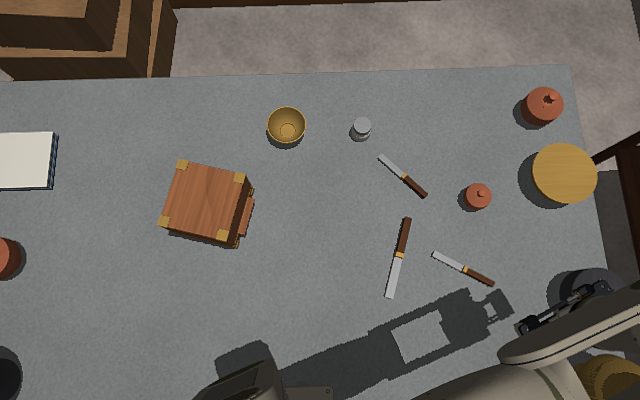

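View pics/wrist0.png

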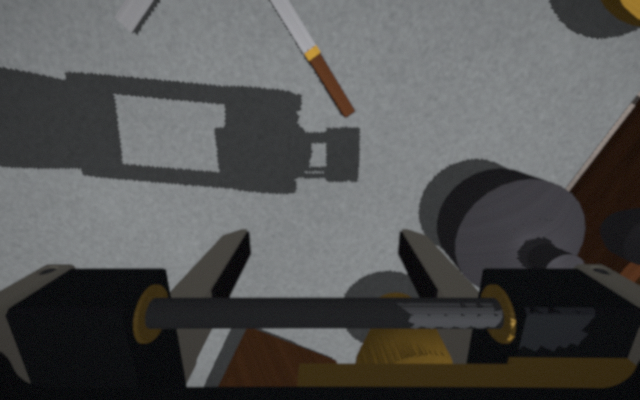

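```bash
cat > h.py <<'E'
import numpy as np, cv2, pickle, os
def ray(p,u,v):
    f=200/np.tan(np.radians(p["vfov"])/2)
    K=np.array([[f,0,p["cx"]],[0,f,p["cy"]],[0,0,1]]);
    n=cv2.undistortPointsIter(np.array([[[u,v]]],float),K,np.array([p["k1"],0,0,0,0.]),None,None,(3,50,1e-10))[0,0]
    E=np.array(p["extrinsics"]);R=E[:3,:3];t=E[:3,3]
    return -R.T@t, R.T@np.array([n[0],n[1],1])
def onz(p,u,v,z):
    o,d=ray(p,u,v); return o+d*(z-o[2])/d[2]
def proj(p,X):
    f=200/np.tan(np.radians(p["vfov"])/2)
    K=np.array([[f,0,p["cx"]],[0,f,p["cy"]],[0,0,1]]);E=np.array(p["extrinsics"])
    X=np.atleast_2d(X)
    return cv2.projectPoints(X.astype(float),cv2.Rodrigues(E[:3,:3])[0],E[:3,3],K,np.array([p["k1"],0,0,0,0.]))[0][:,0]
def tri(obs):
    A=np.zeros((3,3));b=np.zeros(3)
    for p,u,v in obs:
        o,d=ray(p,u,v);d=d/np.linalg.norm(d);M=np.eye(3)-np.outer(d,d);A+=M;b+=M@o
    return np.linalg.solve(A,b)
def save(p,name):
    pickle.dump({k:p[k] for k in p},open(f"pics/{name}.pkl","wb")); cv2.imwrite(f"pics/{name}.png",p["img"])
def load(name): return pickle.load(open(f"pics/{name}.pkl","rb"))
def crop(p,name,x0,x1,y0,y1,s):
    c=p["img"][y0:y1,x0:x1]; cv2.imwrite(f"pics/{name}.png",cv2.resize(c,None,fx=s,fy=s,interpolation=cv2.INTER_CUBIC))
E
python3 - <<'E'
from plant import robot
from h import *
for n in ["top","scene"]:
    p=robot.read_camera(n); save(p,n+"1")
p=load("top1")
for nm,t,e in [("A",(378,155),(427,197)),("B",(389,297),(406,218)),("C",(432,252),(494,284))]:
    a=onz(p,*t,.012);b=onz(p,*e,.018);print(nm,a,b,np.linalg.norm(a[:2]-b[:2]))
crop(p,"c_kn",340,520,140,310,4)
crop(p,"c_case",130,290,130,270,5)
crop(load("scene1"),"c_case_s",360,470,150,255,5)
E
```

```text
A [ 0.70422745 -0.26339782  0.012     ] [ 0.57704592 -0.38744822  0.018     ] 0.17766160107990692
B [ 0.31574522 -0.26567883  0.012     ] [ 0.5210085  -0.32566102  0.018     ] 0.21384778464479023
C [ 0.42805777 -0.38818515  0.012     ] [ 0.33926835 -0.53859855  0.018     ] 0.17466468147460254
```

View pics/c_kn.png

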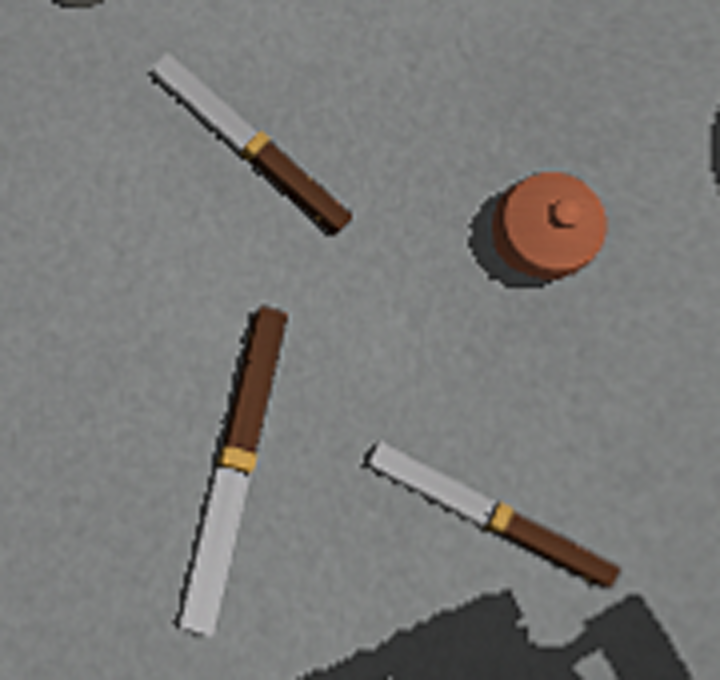

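View pics/c_case.png

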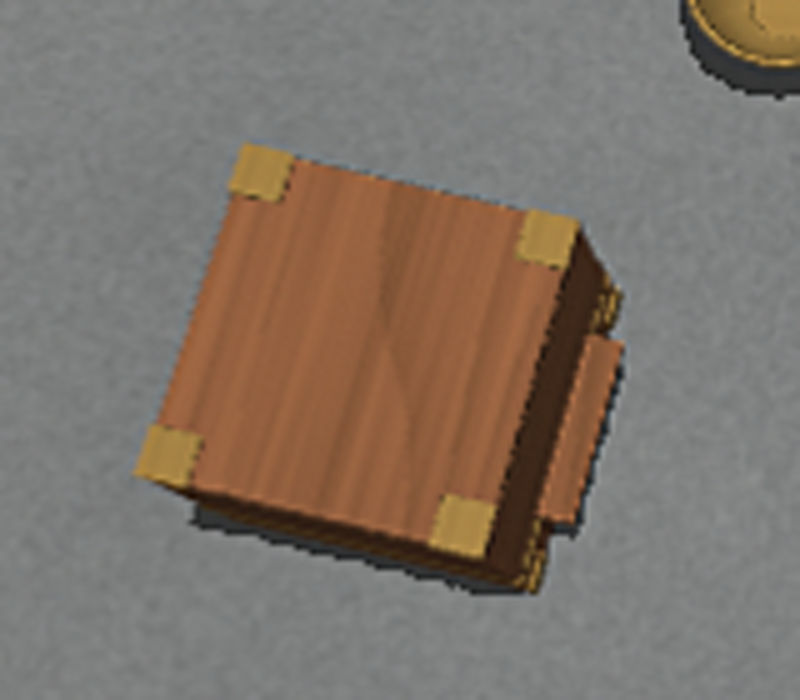

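View pics/c_case_s.png

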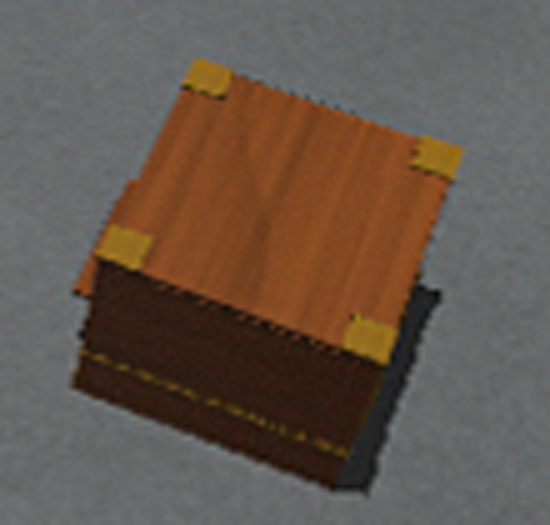

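```bash
cat > fit.py <<'E'
from h import *
from scipy.optimize import least_squares
t=load("top1");s=load("scene1")
T=np.array([(243,145),(580,222),(487,557),(135,475)])/5+[130,130]
S=np.array([(193,58),(463,147),(393,363),(97,258)])/5+[360,150]
for a in T: print(onz(t,*a,.14))
for a in S: print("s",onz(s,*a,.14))
def corners(q,z=.14):
    c,sn=np.cos(q[2]),np.sin(q[2]);L=np.array([[85,85],[-85,85],[-85,-85],[85,-85]])/1000
    return np.c_[L@np.array([[c,sn],[-sn,c]])+q[:2],np.full(4,z)]
# top img order: TL=+x+y world ; 
print("lip outer corners", [onz(t,*(np.array(a)/5+130),.052) for a in [(622,342),(577,522)]])
best=None
for y0 in [1.3]:
    def r(q):
        C=corners(q); 
        P=proj(t,C); Q=proj(s,C)
        return np.r_[(P-T[[0,1,2,3]]).ravel(),0.0*(Q).ravel()]
    for rot in range(4):
        def r(q,full=True):
            C=np.roll(corners(q),rot,0); P=proj(t,C)-T
            D=proj(s,C); d=np.linalg.norm(D[:,None]-S[None],axis=2).min(0) if 0 else (D-S[[2,0,1,3]] if 0 else np.array([D[i]-S[np.argmin(np.linalg.norm(S-D[i],axis=1))] for i in range(4)]))
            return np.r_[P.ravel(),d.ravel()]
        o=least_squares(r,[.6,.17,y0]); print(rot,o.x,np.degrees(o.x[2]),o.cost,r(o.x).round(1))
E
python3 fit.py
```

```text
[0.66613096 0.2508974  0.14      ]
[0.62054071 0.08440553 0.14      ]
[0.45640529 0.12778252 0.14      ]
[0.50189684 0.29568008 0.14      ]
s [0.46071686 0.13362444 0.14      ]
s [0.50316407 0.29959885 0.14      ]
s [0.66938795 0.2587665  0.14      ]
s [0.6270509  0.08995519 0.14      ]
lip outer corners [array([0.58122148, 0.07667377, 0.052     ]), array([0.48618034, 0.09998298, 0.052     ])]
0 [0.56714526 0.19141339 1.44233853] 82.63991015076157 9601.491358185645 [-17.9  69.2 -14.4  60.3  13.8 -74.6  15.9 -64.4  -4.4  -3.   -5.3   1.9
   1.7   4.1   2.2  -1.8]
1 [0.56592098 0.19097825 1.34213069] 76.89842412912856 10398.40999220014 [ -1.4  -0.7 -87.9  50.4   0.2  -3.1  87.2 -54.   -1.5  -0.6  -2.2  -0.5
  -2.    0.5  -0.4   0.6]
2 [0.56507994 0.19259473 1.20050921] 68.78411119928776 9787.00953694971 [ 68.1  18.1 -63.3 -19.  -73.  -22.3  63.5  17.2  -2.1  -4.1  -6.5   0.7
   1.1   3.5   3.5  -0.8]
3 [0.56634451 0.19279801 1.30962625] 75.03605687167912 9062.037067669951 [ 46.8  80.   -1.8  -2.3 -49.6 -84.   -0.4  -1.7  -0.4   0.3  -0.4  -0.2
  -2.1  -0.   -0.9   0.6]
```

```bash
cat >> h.py <<'E'
def goto(s,target,jawyaw=None,R=None):
    """print shift in tool axes (mm) to target and turn deg about tool z (shift before turn)"""
    if R is None: R=cv2.Rodrigues(np.array(s["orientation"]))[0]
    d=R.T@(np.array(target)-s["tool_pos"]); out=[(d*1000).round(1)]
    if jawyaw is not None:
        cur=np.degrees(np.arctan2(R[1,0],R[0,0]));
        dw=(jawyaw-cur+90)%180-90
        out.append(("turn(+z tool, down => sign flipped)",round(-dw,1)))
    return out
E
python3 - <<'E'
from plant import robot
from h import *
s=robot.read_state();R=cv2.Rodrigues(s["orientation"])[0];print(s["tool_pos"],R.round(3))
print(goto(s,[.437,-.301,.15],73.7))
t=load("top1");sc=load("scene1")
for n,p in (("bowl",(286.3,133.2)),("jar",(358.8,134.9)),("burner",(473.8,195.8))): print(n,onz(t,*p,0.0))
crop(sc,"c_kn_s",210,310,120,220,6)
E
```

```text
[ 0.26087503 -0.5403587   0.21865669] [[ 0.435 -0.901 -0.   ]
 [-0.901 -0.435 -0.   ]
 [ 0.     0.    -1.   ]]
[array([-139. , -262.7,   68.6]), ('turn(+z tool, down => sign flipped)', np.float64(42.1))]
bowl [ 0.78346493 -0.00726866  0.        ]
jar [ 0.77095194 -0.21445708  0.        ]
burner [ 0.58019155 -0.5214913   0.        ]
```

View pics/c_kn_s.png

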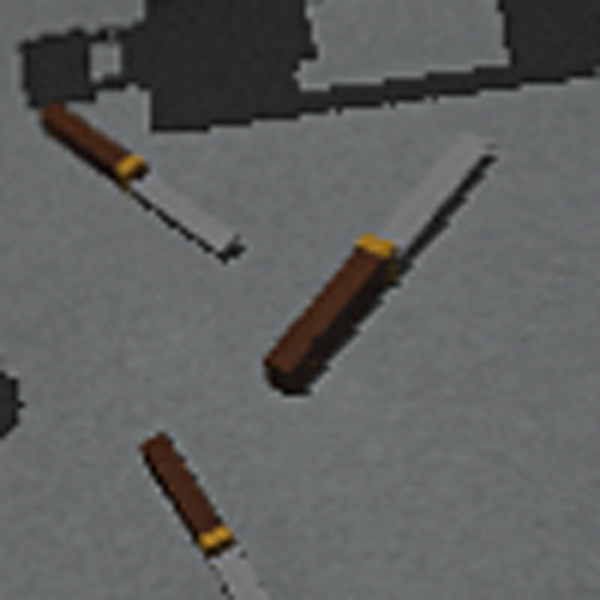

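Emit:
jog_arm(commands=[-1,-0.0107,-0.0202,0.005,0,-1,-0.0107,-0.0202,0.005,0,-1,-0.0107,-0.0202,0.005,0,-1,-0.0107,-0.0202,0.005,0,-1,-0.0107,-0.0202,0.005,0,-1,-0.0107,-0.0202,0.005,0,-1,-0.0107,-0.0202,0.005,0,-1,-0.0107,-0.0202,0.005,0,-1,-0.0107,-0.0202,0.005,0,-1,-0.0107,-0.0202,0.005,0,-1,-0.0107,-0.0202,0.005,0,-1,-0.0107,-0.0202,0.005,0,-1,-0.0107,-0.0202,0.005,0], grip_force=45)

```text
t: 2.53
tool_pos: [0.4375, -0.3, 0.1535]
orientation: [2.661, -1.67, 0.001]
force: [-0.3, -1.2, 0.0]
opening: 0.0927
```

Emit:
jog_arm(commands=[-1,0,0,0,-6.9,-1,0,0,0,-6.9,-1,0,0,0,-6.9,-1,0,0,0,-6.9,-1,0,0,0,-6.9,-1,0,0,0,-6.9,-1,0,0,0,-6.9,-1,0,0,0,-6.9,-1,0,0,0,-6.9,-1,0,0,0,-6.9,-1,0,0,0,-6.9,-1,0,0,0,-6.9,-1,0,0,0,-6.9,-1,0,0,0,-6.9,-1,0,0,0,-6.9,-1,0,0,0,-6.9,-1,0,0,0,-6.9,-1,0,0,0,-6.9,-1,0,0,0,-6.9,-1,0,0,0,-6.9])

```text
t: 4.2
tool_pos: [0.4369, -0.3009, 0.1537]
orientation: [2.507, 1.893, 0.0]
force: [-0.0, 0.1, -0.4]
opening: 0.0929
```

Run:
```python
from plant import robot
from h import *
s=robot.read_state();R=cv2.Rodrigues(s["orientation"])[0];print(s["t"],s["tool_pos"],R.round(3),s["q"])
p=robot.read_camera("wrist");save(p,"wrist2")
p=robot.read_camera("top");save(p,"top2")
```

```text
4.2 [ 0.43694899 -0.30088475  0.15373012] [[ 0.274  0.962  0.   ]
 [ 0.962 -0.274 -0.   ]
 [-0.     0.    -1.   ]] [-6.99722857e-01 -1.77468411e-02  1.76156735e+00  3.92058272e-05
  1.39760062e+00 -1.99326898e+00]
```

View pics/wrist2.png

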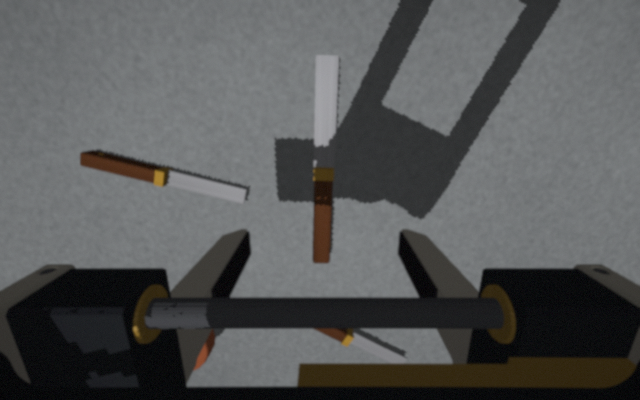

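View pics/top2.png

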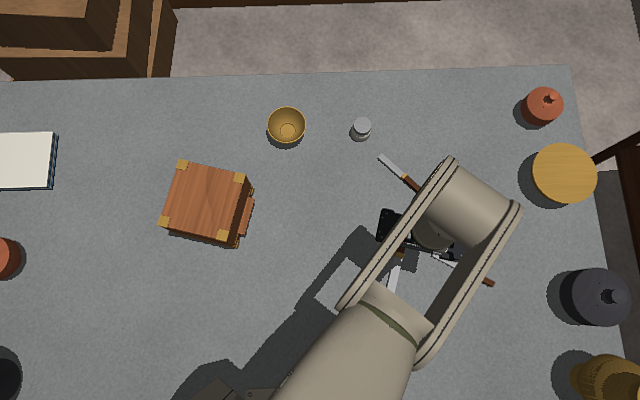

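Run:
```python
from h import *
w=load("wrist2")
tip=onz(w,327,55,.0135);j=onz(w,323,168,.024);b=onz(w,322,262,.024)
print(tip,j,b,np.linalg.norm(tip-b),np.linalg.norm(b-j))
print(proj(w,[[.437,-.301,.024]]))
d=(tip-b)[:2];print(np.degrees(np.arctan2(d[1],d[0])))
crop(w,"c_w2",270,370,40,280,3)
```

```text
[ 0.31539771 -0.26275705  0.0135    ] [ 0.41814184 -0.29612295  0.024     ] [ 0.52310855 -0.32736092  0.024     ] 0.21777901721467635 0.10951629959041977
[[323.47505672 186.15113067]]
162.72284791766097
```

View pics/c_w2.png

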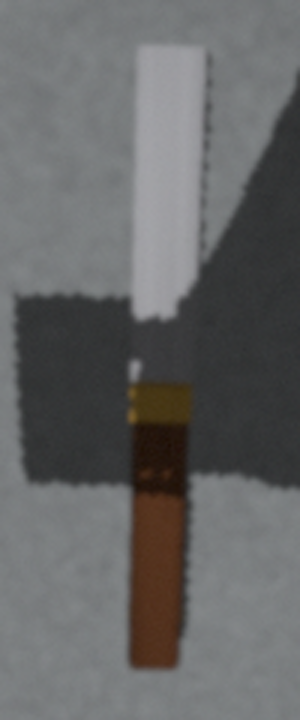

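Emit:
jog_arm(commands=[-0.2,0,0,0.015,1.2,-0.2,0,0,0.015,0,-0.2,0,0,0.015,0,-0.2,0,0,0.015,0,-0.2,0,0,0.015,0,-0.2,0,0,0.015,0,-0.2,0,0,0.015,0,-0.2,0,0,0.015,0,-0.2,0,0,0.012,0,-0.2,0,0,0.01,0,-0.2,0,0,0.005,0,-0.2,0,0,0.002,0,-0.2,0,0,0,0])

```text
t: 5.38
tool_pos: [0.4369, -0.3008, 0.0045]
orientation: [-2.533, -1.858, 0.0]
force: [0.9, 0.6, 0.5]
opening: 0.0562
```

Emit:
jog_arm(commands=[1,0,0,0,0,1,0,0,0,0,1,0,0,0,0,1,0,0,0,0,1,0,0,0,0,1,0,0,0,0], grip_force=45)

```text
t: 5.88
tool_pos: [0.437, -0.301, 0.0049]
orientation: [2.532, 1.859, 0.0]
force: [-0.4, -0.4, -0.2]
opening: 0.0205
```

Emit:
jog_arm(commands=[1,0,0,-0.01,0,1,0,0,-0.01,0,1,0,0,-0.01,0,1,0,0,-0.01,6.8,1,0,0,-0.01,6.8,1,0,0,-0.01,6.8,1,0,0,-0.01,6.8,1,0,0,0,6.8,1,0,0,0,6.8,1,0,0,0,6.8,1,0,0,0,6.8,1,0,0,0,6.8,1,0,0,0,6.8,1,0,0,0,6.8,1,0,0,0,6.8,1,0,0,0,5.9,1,0,0,0,0])

```text
t: 7.3
tool_pos: [0.4373, -0.3012, 0.0759]
orientation: [3.113, -0.416, 0.002]
force: [0.5, -0.6, -0.5]
opening: 0.0199
```

Run:
```python
from plant import robot
from h import *
s=robot.read_state();R=cv2.Rodrigues(s["orientation"])[0];print(s["t"],s["tool_pos"],s["q"],R.round(3),s["opening"])
print("jaw yaw",np.degrees(np.arctan2(R[1,0],R[0,0])))
p=robot.read_camera("wrist");save(p,"wrist3")
p=robot.read_camera("top");save(p,"top3")
p=robot.read_camera("scene");save(p,"scene3")
print(goto(s,[.489,-.0833,s["tool_pos"][2]],-15))
```

```text
7.3 [ 0.43728318 -0.30122524  0.07594901] [-6.99781876e-01  6.04639310e-02  1.83145114e+00  1.41052231e-06
  1.24823187e+00 -4.34249387e-01] [[ 0.965 -0.262  0.001]
 [-0.262 -0.965 -0.001]
 [ 0.001  0.001 -1.   ]] 0.01992174392328704
jaw yaw -15.213893670377738
[array([-7.300e+00, -2.239e+02, -1.000e-01]), ('turn(+z tool, down => sign flipped)', np.float64(-0.2))]
```

View pics/wrist3.png

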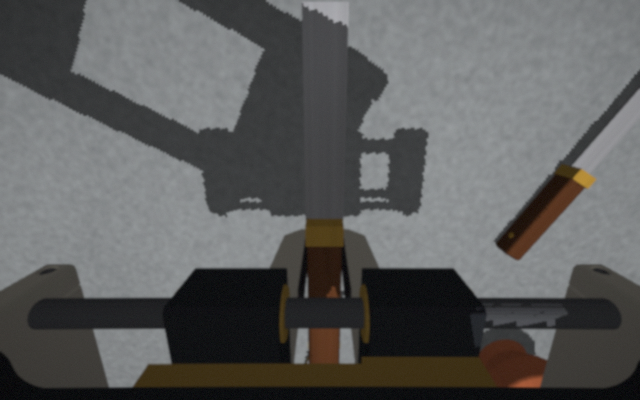

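View pics/scene3.png

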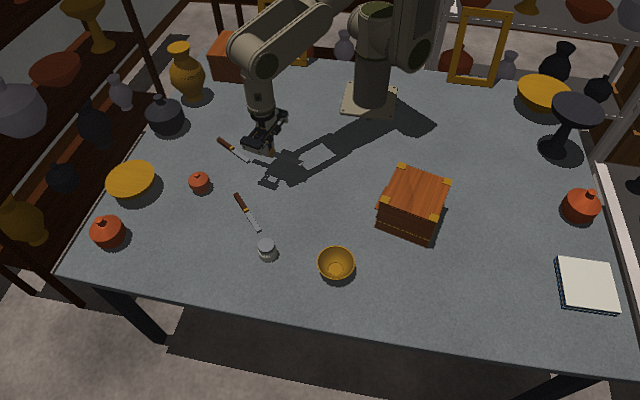

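Emit:
jog_arm(commands=[1,-0.0007,-0.02,0,0,1,-0.0007,-0.02,0,0,1,-0.0007,-0.02,0,0,1,-0.0007,-0.02,0,0,1,-0.0007,-0.02,0.005,0,1,-0.0007,-0.02,0.01,0,1,-0.0007,-0.02,0.01,0,1,-0.0007,-0.02,0.01,0,1,-0.0007,-0.02,0.01,0,1,-0.0007,-0.02,0.008,0,1,-0.0003,-0.02,0,0,1,0,-0.004,0,0,1,0,0,0,0])

```text
t: 8.53
tool_pos: [0.4879, -0.0816, 0.0218]
orientation: [3.116, -0.401, 0.0]
force: [0.1, -0.8, -1.2]
opening: 0.02
```

Run:
```python
from plant import robot
from h import *
s=robot.read_state();R=cv2.Rodrigues(s["orientation"])[0];print(s["t"],s["tool_pos"])
for n in ["wrist","top","scene"]:
    p=robot.read_camera(n);save(p,n+"4")
    if n=="top": t=p
    for th in ["lip","knife_tip"]:
        print(n,th,[(round(a["position"][1]*640,1),round(a["position"][0]*400,1),round(a["score"],2)) for a in robot.pinpoint(th,p)][:4])
    if n=="wrist": continue
crop(load("top4"),"c_top4",200,340,180,300,5)
crop(load("scene4"),"c_sc4",300,440,130,250,5)
```

```text
8.5333 [ 0.48785991 -0.08158496  0.02184861]
wrist lip []
wrist knife_tip [(325.8, 2.8, 0.79)]
top lip [(248.2, 218.0, 0.62)]
top knife_tip [(432.4, 258.0, 0.88), (378.9, 153.0, 0.65)]
scene lip [(379.4, 198.1, 0.8)]
scene knife_tip [(247.4, 158.6, 0.69), (256.5, 231.0, 0.61), (360.3, 193.0, 0.55)]
```

View pics/wrist4.png

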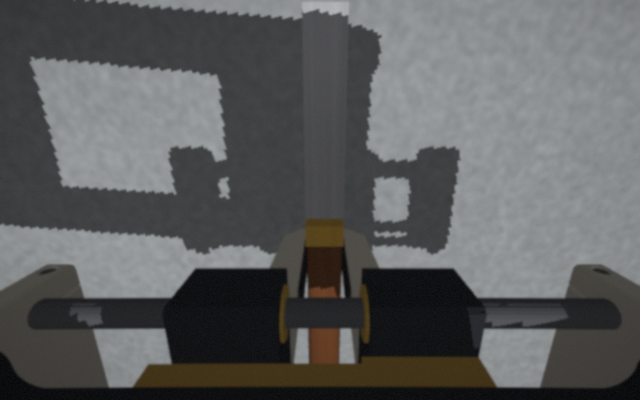

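View pics/c_top4.png

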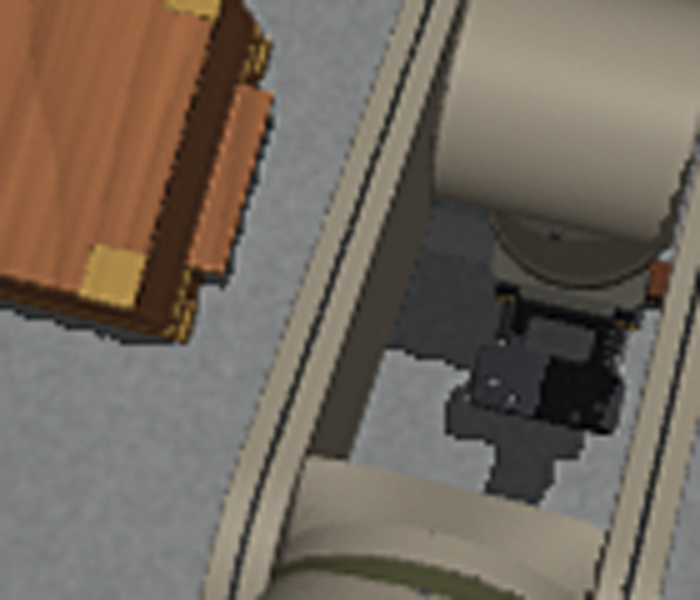

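View pics/c_sc4.png

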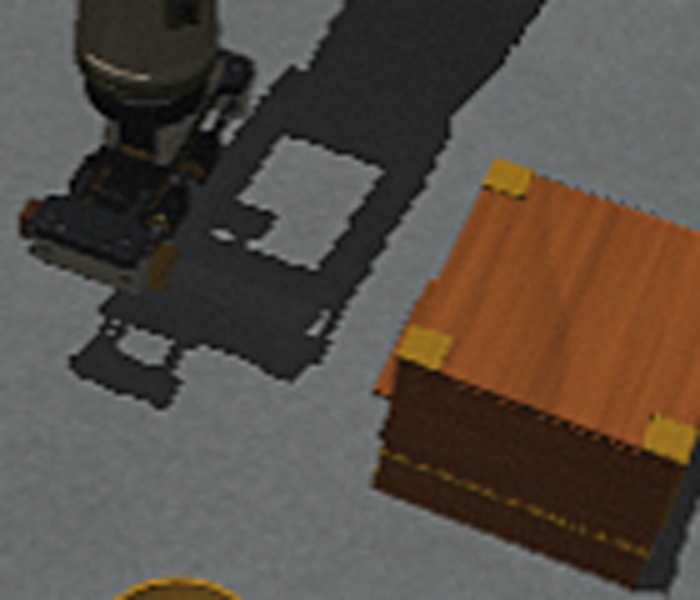

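Run:
```python
from h import *
s=load("scene4");t=load("top4")
print(proj(s,[[.5217,.0439,.029]]), (proj(s,[[.5217,.0439,.029]])-[300,130])*5)
c=np.array([.563,.192]);th=np.radians(75);X=np.array([np.cos(th),np.sin(th)]);Y=np.array([-X[1],X[0]])
P=lambda x,y,z:[*(c+X*x/1000+Y*y/1000),z/1000]
pts=[P(-105,50,52),P(-105,-50,52),P(-105,-50,46),P(-85,-85,0),P(85,-85,0),P(-85,-85,140),P(-85,85,140),P(85,-85,140),P(85,85,140)]
i=s["img"].copy()
for name,im,(x0,x1,y0,y1) in (("scene4",s,(300,460,120,260)),("top4",t,(150,290,150,270))):
    img=cv2.resize(im["img"][y0:y1,x0:x1],None,fx=5,fy=5,interpolation=cv2.INTER_CUBIC)
    for q in (proj(im,np.array(pts+[[.5217,.0439,.029]]))-[x0,y0])*5+2: cv2.circle(img,tuple(int(v) for v in q),4,(0,255,0),1)
    cv2.imwrite(f"pics/ov_{name}.png",img)
```

```text
[[364.79733433 194.45160725]] [[323.98667167 322.25803625]]
```

View pics/ov_scene4.png

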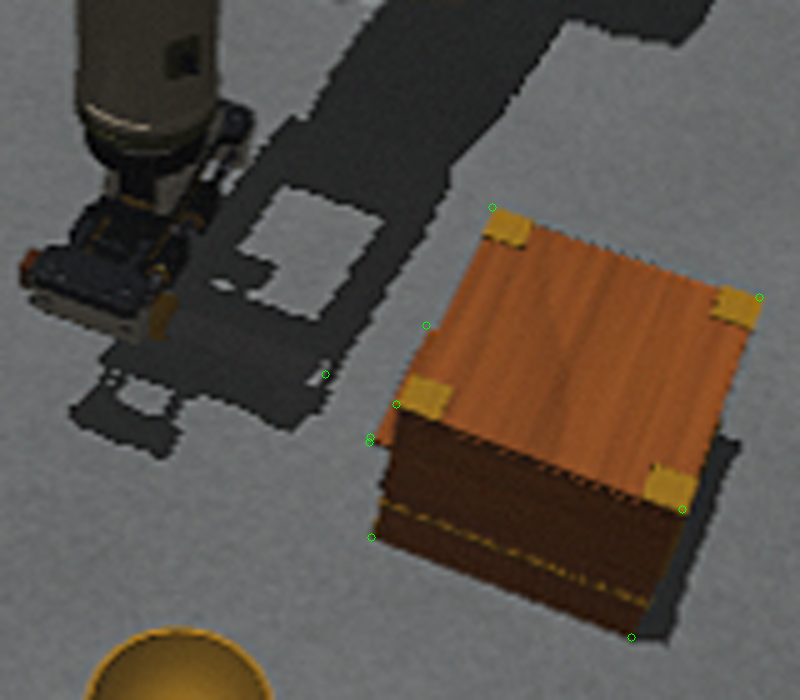

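View pics/ov_top4.png

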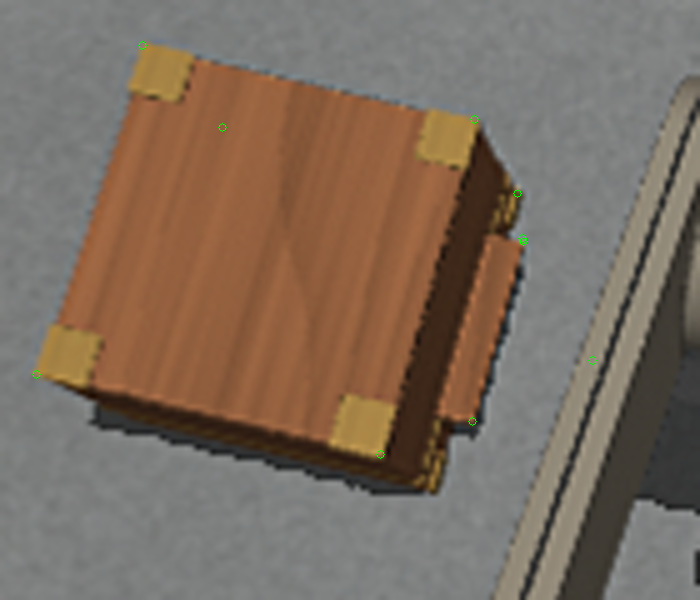

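Emit:
jog_arm(commands=[1,0,-0.01,0,0,1,0,-0.01,0,0,1,0,-0.01,0,0,1,0,-0.01,0,0,1,0,-0.01,0,0,1,0,-0.01,0,0,1,0,-0.001,0,0,1,0,0,0,0,1,0,0,0,0])

```text
t: 9.73
tool_pos: [0.5032, -0.0235, 0.0216]
orientation: [3.115, -0.407, -0.0]
force: [0.5, 0.4, -2.6]
opening: 0.0195
```

Run:
```python
from plant import robot
from h import *
s=robot.read_state();print(s["t"],s["tool_pos"],s["force"],s["wrist_torque"])
for n in ["wrist","scene"]:
    p=robot.read_camera(n);save(p,n+"5")
crop(p,"c_sc5",310,450,130,250,5)
```

```text
9.7333 [ 0.50320678 -0.02348705  0.02156514] [ 0.45836339  0.363905   -2.64449631] [-0.0316319  -0.06582174 -0.00626606]
```

View pics/wrist5.png

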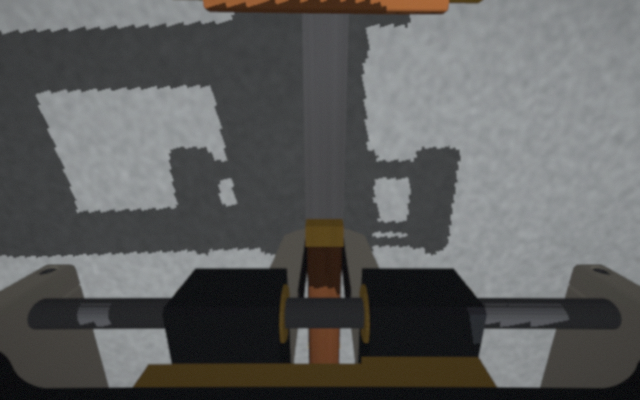

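View pics/c_sc5.png

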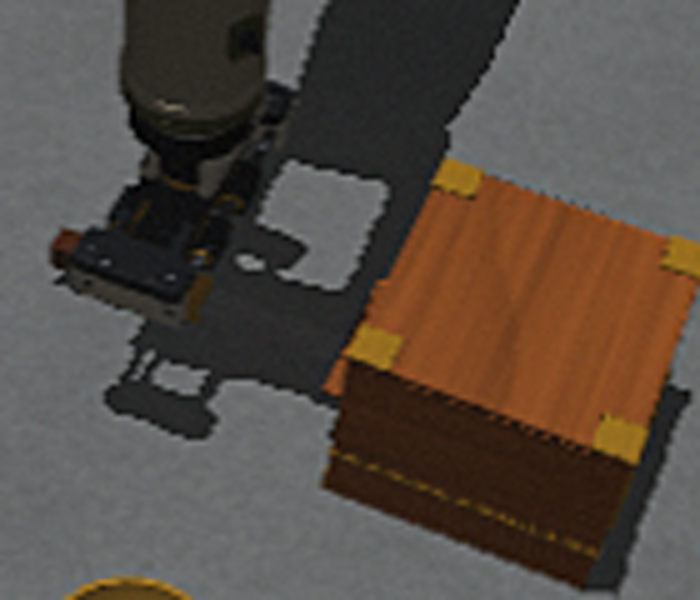

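Emit:
jog_arm(commands=[1,0,0,-0.005,0,1,0,0,-0.005,0,1,0,0,-0.005,0,1,0,-0.0005,-0.005,0,1,0,-0.0005,-0.005,0,1,0,-0.0005,-0.005,0,1,0,-0.0005,-0.005,0,1,0,-0.001,-0.005,0,1,0,-0.001,-0.005,0,1,0,-0.001,-0.005,0,1,0,-0.001,-0.005,0])

```text
t: 10.75
tool_pos: [0.5049, -0.0177, 0.0772]
orientation: [-3.115, 0.408, -0.0]
force: [-0.5, -0.3, -1.9]
opening: 0.0196
```

Run:
```python
from plant import robot
from h import *
s=robot.read_state();print(s["t"],s["tool_pos"],s["force"],s["wrist_torque"],s["opening"])
for n in ["wrist","scene"]:
    p=robot.read_camera(n);save(p,n+"6")
crop(p,"c_sc6",310,450,130,250,5)
```

```text
10.75 [ 0.50486165 -0.01766488  0.07715949] [-0.4547133  -0.31325467 -1.85477799] [-0.07640867 -0.07966115 -0.04550108] 0.0196094633268813
```

View pics/wrist6.png

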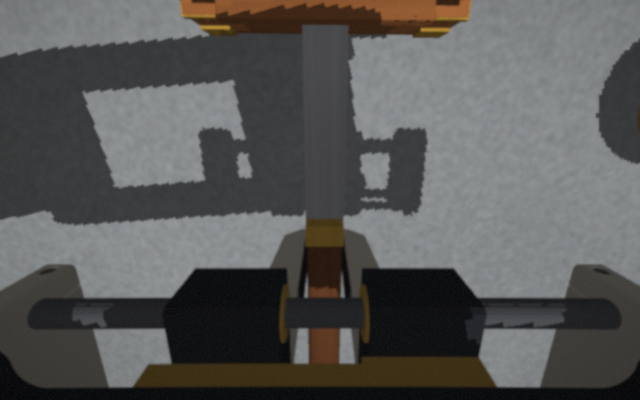

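View pics/c_sc6.png

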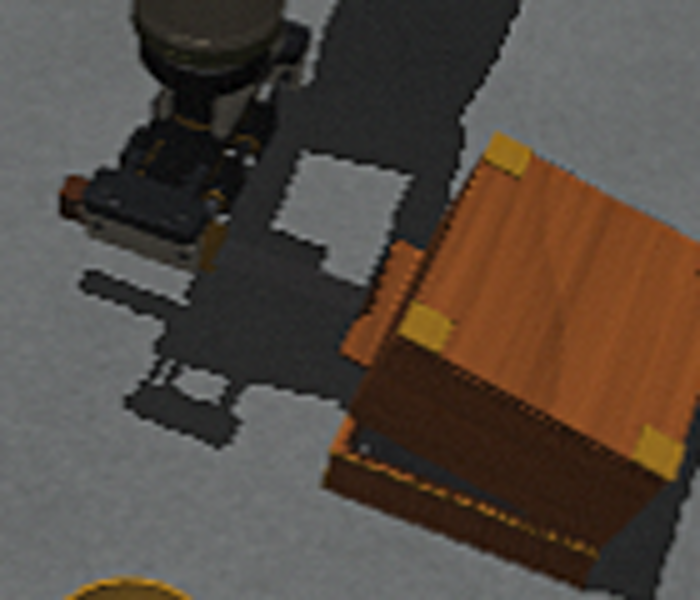

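Emit:
jog_arm(commands=[1,0,-0.0018,-0.005,0,1,0,-0.0018,-0.005,0,1,0,-0.0018,-0.005,0,1,0,-0.0018,-0.005,0,1,0,-0.0025,-0.005,0,1,0,-0.0025,-0.005,0,1,0,-0.0025,-0.005,0,1,0,-0.0025,-0.005,0,1,0,-0.0033,-0.005,0,1,0,-0.0033,-0.005,0,1,0,-0.0033,-0.005,0,1,0,-0.0033,-0.005,0,1,0,0,0,0,1,0,0,0,0,1,0,0,0,0])

```text
t: 12.1
tool_pos: [0.5125, 0.0115, 0.1364]
orientation: [3.115, -0.408, -0.0]
force: [0.2, 0.2, -1.4]
opening: 0.0194
```

Run:
```python
from plant import robot
from h import *
s=robot.read_state();print(s["t"],s["tool_pos"],s["force"],s["wrist_torque"],s["opening"])
for n in ["scene"]:
    p=robot.read_camera(n);save(p,n+"7")
crop(p,"c_sc7",310,450,130,250,5)
```

```text
12.1 [0.5124891  0.01154647 0.13641863] [ 0.15062892  0.15636053 -1.4302213 ] [-0.07026199 -0.07341587 -0.00421931] 0.019393082951508624
```

View pics/c_sc7.png

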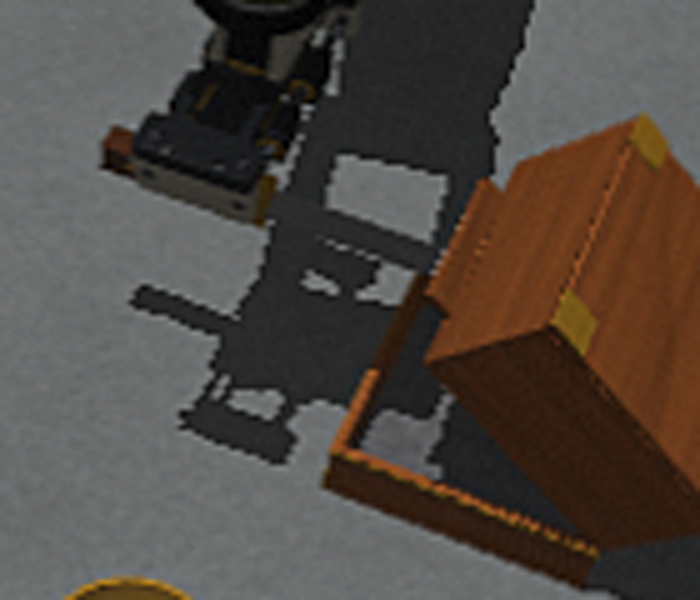

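Emit:
jog_arm(commands=[1,0,0,0,0,1,0,0,0,0,1,0,0,0,0,1,0,0,0,0,1,0,0,0,0,1,0,0,0,0,1,0,0.005,0,0,1,0,0.012,0,0,1,0,0.015,0,0,1,0,0.015,0,0,1,0,0.015,0,0,1,0,0.015,0,0,1,0,0,0,0])

```text
t: 13.23
tool_pos: [0.4919, -0.0658, 0.1366]
orientation: [3.113, -0.411, -0.0]
force: [0.0, 0.6, -0.4]
opening: 0.0199
```

Run:
```python
from plant import robot
from h import *
s=robot.read_state();print(s["t"],s["tool_pos"],s["force"],s["opening"])
p=robot.read_camera("scene");save(p,"scene8")
crop(p,"c_sc8",300,480,120,260,4)
```

```text
13.2333 [ 0.49194923 -0.06577293  0.13663802] [ 0.0178663   0.57281804 -0.43427476] 0.01989123473288221
```

View pics/c_sc8.png

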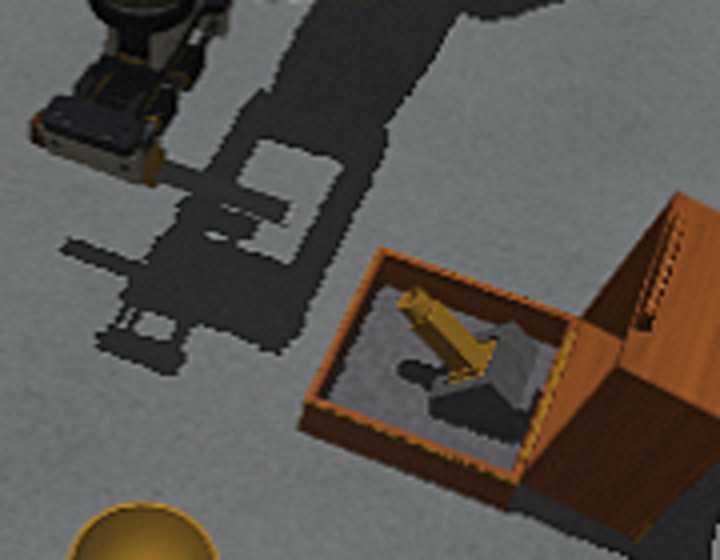

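Emit:
jog_arm(commands=[1,0,0.02,0,0,1,0,0.02,0,0,1,0,0.02,0,0,1,0,0,0.015,0,1,0,0,0.015,0,1,0,0,0.015,0,1,0,0,0.015,0,1,0,0,0.015,0,1,0,0,0.015,0,1,0,0,0.015,0,1,0,0,0.01,0,1,0,0,0.008,0,1,0,0,0.004,0,1,0,0,0.002,0,1,0,0,0,0])

```text
t: 14.53
tool_pos: [0.4775, -0.1208, 0.0077]
orientation: [-3.115, 0.408, -0.0]
force: [0.1, -0.3, -0.4]
opening: 0.0196
```

Run:
```python
from plant import robot
from h import *
s=robot.read_state();print(s["t"],s["tool_pos"],s["force"],s["opening"])
p=robot.read_camera("scene");save(p,"scene9")
crop(p,"c_sc9",280,480,110,260,4)
```

```text
14.5333 [ 0.47748524 -0.12080251  0.00769775] [ 0.13716451 -0.26931894 -0.39551189] 0.019624372695653265
```

View pics/c_sc9.png

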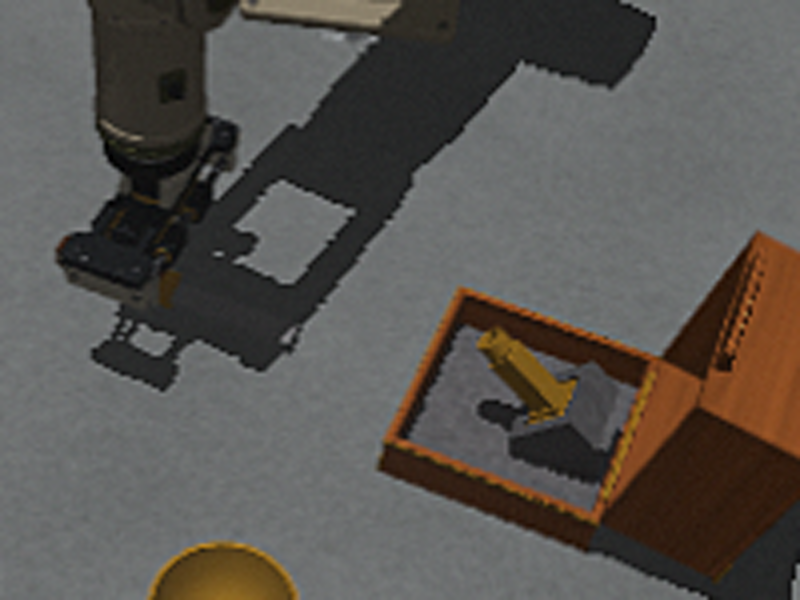

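Emit:
jog_arm(commands=[1,0,0,0.002,0,1,0,0,0.001,0,1,0,0,0,0,0,0,0,0,0,0,0,0,0,0,0,0,0,0,0,0,0,0,0,0,0,0,0,-0.008,0,0,0,0,-0.015,0,0,0,0,-0.015,0,0,0,0,-0.02,0,0,0,0,-0.02,0,0,0,0,-0.02,0,0,0,0,-0.02,0,0,0,0,-0.02,0,0,0,0,-0.02,0,0,0,0,0,0])

```text
t: 16.0
tool_pos: [0.4799, -0.1217, 0.1681]
orientation: [3.113, -0.408, 0.012]
force: [1.4, -0.0, 0.2]
opening: 0.0467
```

Run:
```python
from plant import robot
from h import *
s=robot.read_state();print(s["t"],s["tool_pos"],s["force"],s["opening"])
for n in ["wrist","top","scene"]:
    p=robot.read_camera(n);save(p,n+"10")
    for th in ["stick","pocket"]:
        print(n,th,[(round(a["position"][1]*640,1),round(a["position"][0]*400,1),round(a["score"],2)) for a in robot.pinpoint(th,p)][:3])
crop(p,"c_sc10",370,450,160,240,8)
crop(load("top10"),"c_top10",170,260,150,250,7)
```

```text
16.0 [ 0.47985442 -0.12171461  0.16805586] [ 1.42699859 -0.03464488  0.20969639] 0.046682019838194054
wrist stick []
wrist pocket []
top stick [(195.4, 203.9, 0.64)]
top pocket [(195.7, 207.4, 0.93)]
scene stick [(421.9, 213.1, 0.61)]
scene pocket [(423.3, 217.4, 0.56)]
```

View pics/c_sc10.png

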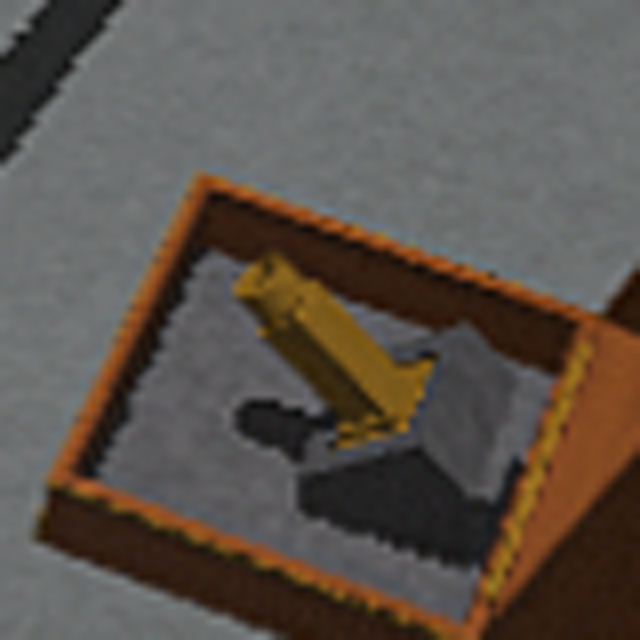

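View pics/c_top10.png

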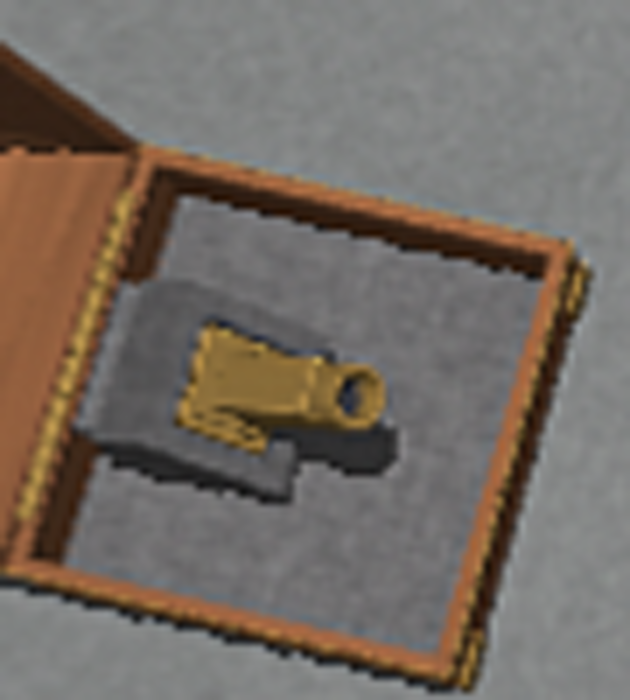

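View pics/wrist10.png

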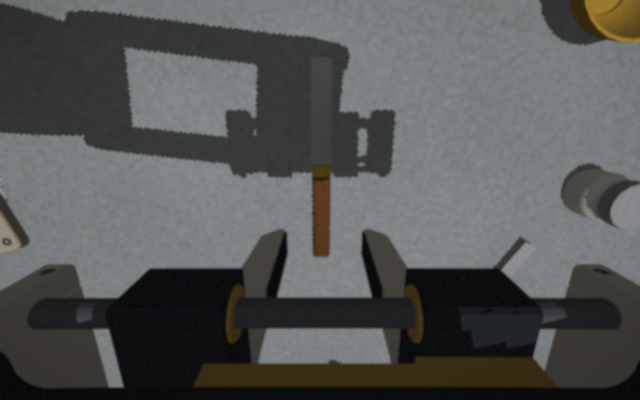

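View pics/top10.png

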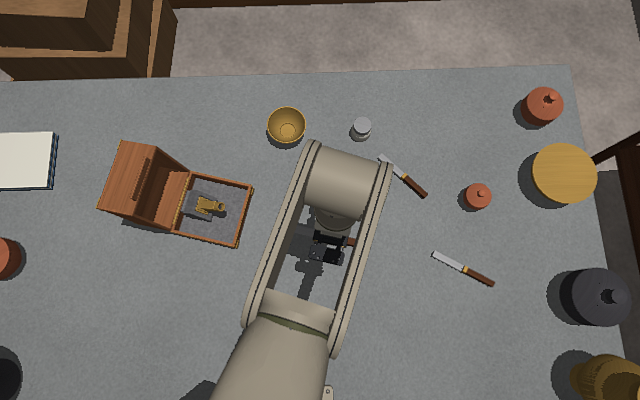

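```bash
cat > st.py <<'E'
from h import *
s=load("scene10");t=load("top10")
c=np.array([.563,.192]);th=np.radians(75);X=np.array([np.cos(th),np.sin(th),0]);Y=np.array([-X[1],X[0],0]);Z=np.array([0,0,1.])
loc=lambda p:(np.array([(p-[*c,0])@X,(p-[*c,0])@Y,p[2]])*1000).round(1)
for n,a,b in (("cup",(221.3,205.7),(402.3,195.3)),("origin",(195.4,203.9),(421.9,213.1)),("pocket",(195.7,207.4),(423.3,217.4))):
    p=tri([(t,*a),(s,*b)]);print(n,p.round(4),loc(p),(proj(t,p)-a).round(1),(proj(s,p)-b).round(1))
# rim corners check
E
cat > ov.py <<'E'
from h import *
def model(o,tilt,yaw=np.radians(75)):
    X=np.array([np.cos(yaw),np.sin(yaw),0]);Y=np.array([-X[1],X[0],0]);Z=np.array([0,0,1.])
    az=-np.sin(tilt)*X+np.cos(tilt)*Z; ax=np.cos(tilt)*X+np.sin(tilt)*Z
    f=lambda x,y,z:o+(ax*x+Y*y+az*z)/1000
    P=[]
    for z,h in ((0,20),(26,20),(26,11),(84,11)):
        P.append([f(i*h,j*h,z) for i,j in((1,1),(1,-1),(-1,-1),(-1,1))])
    P.append([f(12*np.cos(a),12*np.sin(a),102) for a in np.arange(0,6.28,.4)])
    return P
def draw(p,P,box,sc,name):
    x0,x1,y0,y1=box
    img=cv2.resize(p["img"][y0:y1,x0:x1],None,fx=sc,fy=sc,interpolation=cv2.INTER_CUBIC)
    for L,col in zip(P,((0,0,255),(0,255,0),(255,0,0),(255,255,0),(255,0,255))):
        q=((proj(p,np.array(L))-[x0-.5,y0-.5])*sc).astype(int)
        cv2.polylines(img,[q.reshape(-1,1,2)],True,col,1)
    cv2.imwrite(f"pics/{name}.png",img)
E
python3 st.py
```

```text
cup [0.5547 0.1562 0.093 ] [-36.7  -1.3  93. ] [[-0.8  0.1]] [[-0.7  0. ]]
origin [0.5737 0.2306 0.0448] [40.1 -0.3 44.8] [[ 1.  -0.1]] [[ 0.9 -0.1]]
pocket [0.5703 0.2386 0.0183] [46.9  5.  18.3] [[ 0.4 -0. ]] [[ 0.4 -0. ]]
```

```bash
python3 - <<'E'
from ov import *
s=load("scene10");t=load("top10")
cup=np.array([.5547,.1562,.093]);X=np.array([np.cos(np.radians(75)),np.sin(np.radians(75)),0])
for k in (50,):
    tl=np.radians(k);o=cup-.102*(-np.sin(tl)*X+np.cos(tl)*np.array([0,0,1]));P=model(o,tl);print(o)
    draw(s,P,(370,450,160,240),8,"ov_s10b");draw(t,P,(170,260,150,250),6,"ov_t10b")
E
python3 -c "
import cv2,numpy as np
a=cv2.imread('pics/ov_s10b.png');b=cv2.imread('pics/ov_t10b.png')
cv2.imwrite('pics/a1.png',cv2.resize(a[50:520,150:600],None,fx=1.2,fy=1.2))
cv2.imwrite('pics/a2.png',cv2.resize(b[200:470,50:420],None,fx=1.8,fy=1.8))"
```

```text
[0.57492322 0.2316741  0.02743566]
```

View pics/a1.png

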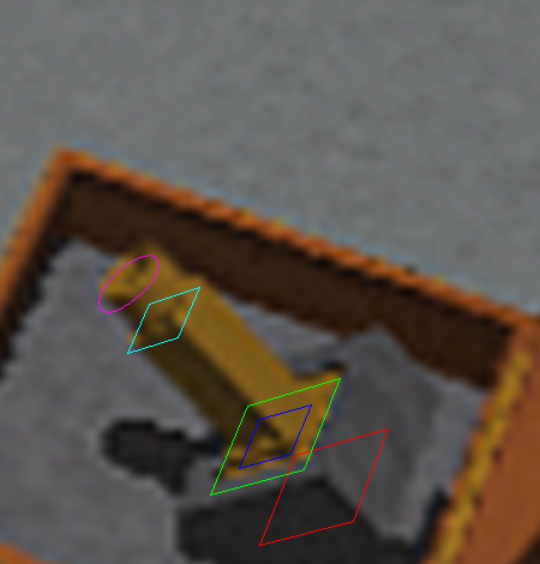

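View pics/a2.png

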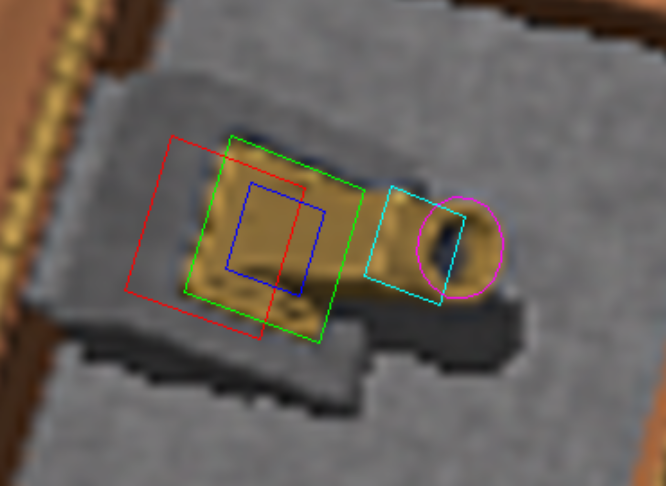

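Run:
```python
from h import *
s=load("scene9")
img=s["img"].copy()
for z in np.arange(0,.55,.05):
    q=proj(s,[.4775,-.121,z])[0]; cv2.circle(img,(int(q[0]),int(q[1])),1,(0,0,255),-1); cv2.putText(img,f"{z:.2f}",(int(q[0])+6,int(q[1])),0,.3,(0,255,255),1)
cv2.imwrite("pics/hz.png",cv2.resize(img[0:220,220:460],None,fx=3,fy=2.7))
```

```text
(no output)
```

View pics/hz.png

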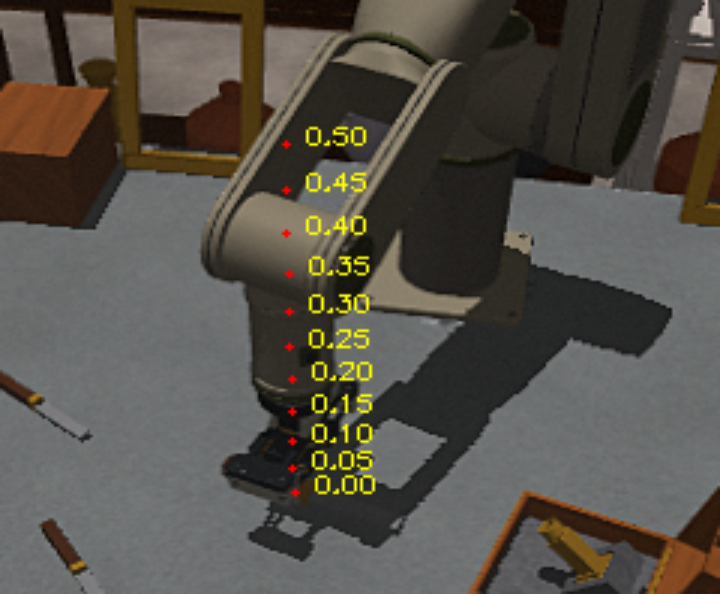

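Emit:
jog_arm(commands=[0,0,-0.02,0,0,0,0,-0.025,0,0,0,0,-0.025,0,0,0,0,-0.025,0,0,0,0,-0.025,0,0,0,0,-0.025,0,0,0,0,-0.025,0,0,0,0,-0.025,0,0,0,0,-0.015,0,0,0,0,0,0,0,0,0,0,0,0])

```text
t: 17.37
tool_pos: [0.5311, 0.0825, 0.1621]
orientation: [3.115, -0.405, -0.002]
force: [0.3, -0.3, -0.6]
opening: 0.0461
```

Run:
```python
from plant import robot
from h import *
s=robot.read_state();print(s["t"],s["tool_pos"],s["force"],s["opening"]);R=cv2.Rodrigues(s["orientation"])[0];print(R.round(3))
for n in ["wrist"]:
    p=robot.read_camera(n);save(p,n+"11")
```

```text
17.3667 [0.53114889 0.0825219  0.16205982] [ 0.33309078 -0.32633966 -0.63967062] 0.04608151039538854
[[ 0.967 -0.256 -0.001]
 [-0.256 -0.967 -0.   ]
 [-0.001  0.001 -1.   ]]
```

View pics/wrist11.png

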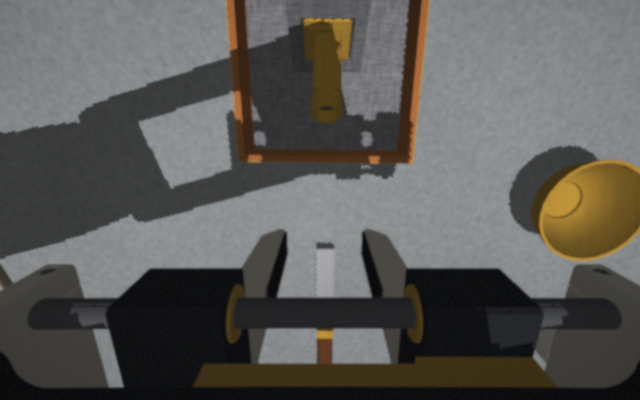

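Run:
```python
from h import *
p=load("wrist11");crop(p,"c_w11",280,380,0,140,5)
from ov import *
o=np.array([.57492,.23167,.02744]);draw(p,model(o,np.radians(50)),(280,380,0,140),5,"ov_w11")
```

```text
(no output)
```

View pics/ov_w11.png

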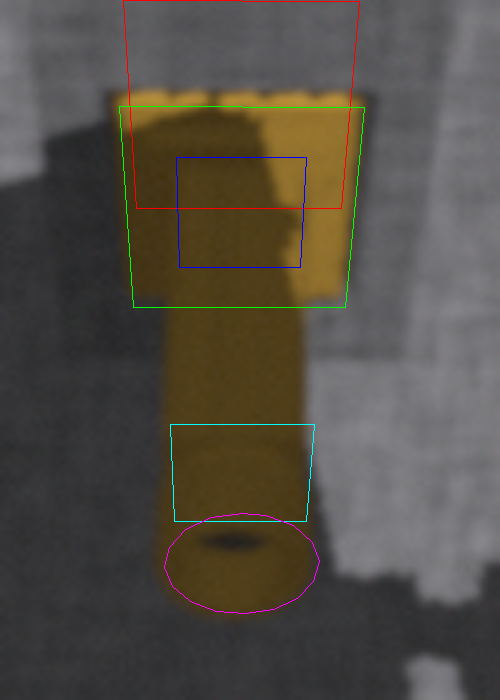

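Emit:
jog_arm(commands=[0,0.0005,-0.018,0,0,0,0.0005,-0.018,0,0,0,0.0005,-0.018,0,0,0,0.0005,-0.018,0,0,0,0.0005,-0.018,0,0,0,0.0005,-0.017,0,0,0,0,0,0.01,0,0,0,0,0.015,0,0,0,0,0.015,0,0,0,0,0.01,0,0,0,0,0,0])

```text
t: 18.33
tool_pos: [0.5598, 0.1829, 0.1092]
orientation: [3.113, -0.41, -0.008]
force: [-0.1, -0.3, -0.9]
opening: 0.0465
```

Run:
```python
from plant import robot
from h import *
s=robot.read_state();print(s["t"],s["tool_pos"],s["force"],s["opening"]);print(goto(s,[.5614,.1853,.05],-15))
for n in ["wrist","scene"]:
    p=robot.read_camera(n);save(p,n+"12")
crop(p,"c_sc12",360,480,120,240,6)
```

```text
18.3333 [0.55979418 0.18286902 0.10919132] [-0.08985595 -0.33795175 -0.89834731] 0.04651779507478624
[array([ 1.2, -2.9, 59.2]), ('turn(+z tool, down => sign flipped)', np.float64(0.0))]
```

View pics/wrist12.png

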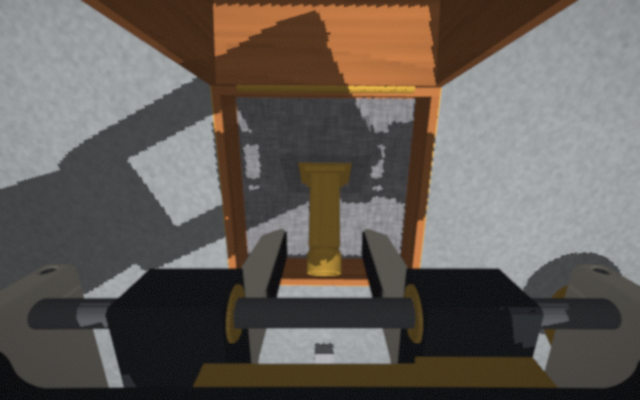

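View pics/c_sc12.png

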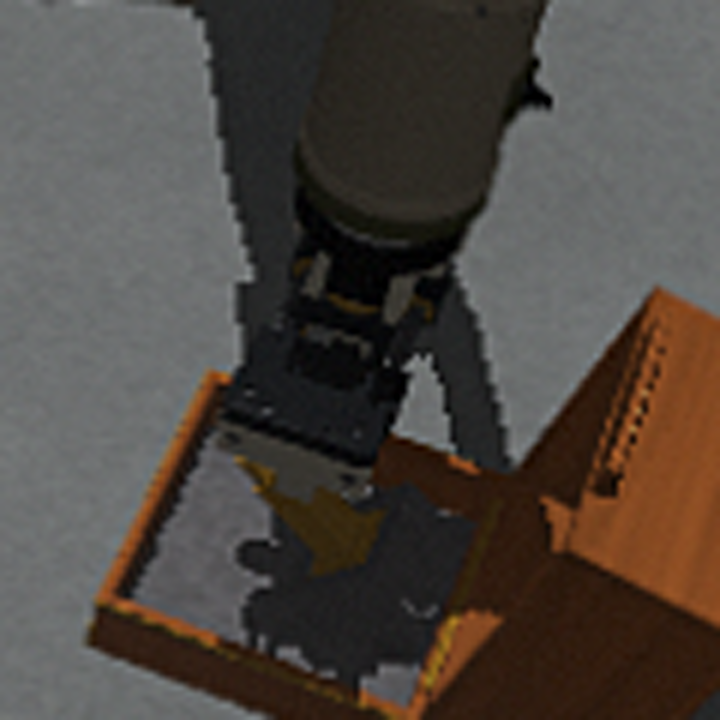

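Emit:
jog_arm(commands=[0,0.001,-0.003,0.009,0,0,0,0,0.01,0,0,0,0,0.01,0,0,0,0,0.01,0,0,0,0,0.01,0,0,0,0,0.008,0,0,0,0,0.002,0,0,0,0,0,0])

```text
t: 19.1
tool_pos: [0.5628, 0.1872, 0.0523]
orientation: [3.114, -0.408, -0.003]
force: [0.3, 0.1, 0.5]
opening: 0.047
```

Emit:
jog_arm(commands=[1,0,0,0,0,1,0,0,0,0,1,0,0,0,0,1,0,0,0,0,1,0,0,0,0], grip_force=40)

```text
t: 19.52
tool_pos: [0.5626, 0.1878, 0.0541]
orientation: [-3.115, 0.408, 0.003]
force: [-7.4, 0.2, 5.2]
opening: 0.0221
```

Run:
```python
from plant import robot
from h import *
s=robot.read_state();print(s["t"],s["tool_pos"],s["force"],s["wrist_torque"],s["opening"])
for n in ["wrist","scene"]:
    p=robot.read_camera(n);save(p,n+"13")
crop(p,"c_sc13",360,480,120,240,6)
```

```text
19.5167 [0.56263267 0.18776527 0.05413   ] [-7.37971729  0.19378566  5.17982494] [0.0711767  1.36134472 0.06095366] 0.02211472756348914
```

View pics/wrist13.png

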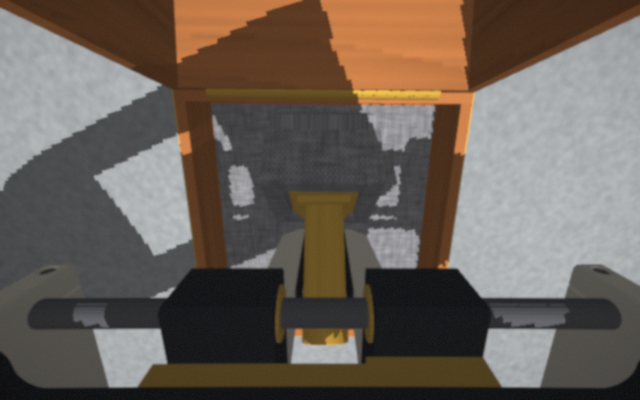

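View pics/c_sc13.png

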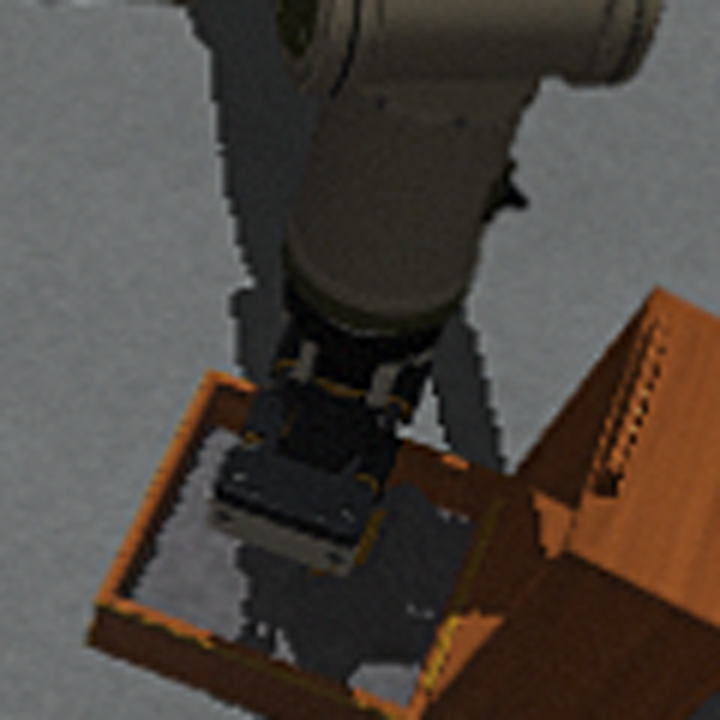

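Emit:
jog_arm(commands=[1,-0.001,0,0,0,1,0,0.0019,-0.0016,0,1,0,0.0019,-0.0016,0,1,0,0.0019,-0.0016,0,1,0,0.0019,-0.0016,0,1,0,0.0038,-0.0032,0,1,0,0.0038,-0.0032,0])

```text
t: 20.2
tool_pos: [0.5586, 0.1731, 0.0664]
orientation: [-3.114, 0.408, 0.0]
force: [0.9, 3.3, -3.6]
opening: 0.0215
```

Run:
```python
from plant import robot
from h import *
s=robot.read_state();print(s["t"],s["tool_pos"],s["force"],s["wrist_torque"],s["opening"])
p=robot.read_camera("wrist");save(p,"wrist14")
```

```text
20.2 [0.55855845 0.17309089 0.0663565 ] [ 0.8753749   3.26762127 -3.60956434] [ 0.79670619 -0.14061543 -0.03158207] 0.021467414769208118
```

View pics/wrist14.png

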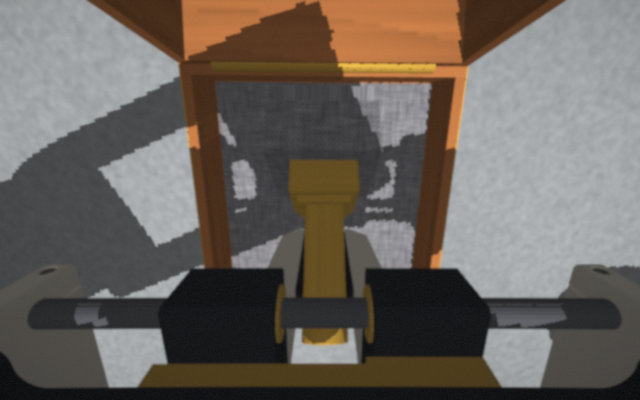

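Drawing out cleanly. Continue along the axis.

Emit:
jog_arm(commands=[1,0,0.0038,-0.0033,0,1,0,0.0038,-0.0033,0,1,0,0.0038,-0.0033,0,1,0,0.0038,-0.0033,0,1,0,0.0038,-0.0033,0,1,0,0.0038,-0.0033,0,1,0,0.0038,-0.0035,0,1,0,0.0038,-0.0035,0,1,0,0.0038,-0.0035,0,1,0,0.0038,-0.0035,0,1,0,0.0038,-0.0035,0,1,0,0.003,-0.008,0,1,0,0.003,-0.012,0,1,0,0.003,-0.012,0,1,0,0,0,0,1,0,0,0,0])

```text
t: 21.58
tool_pos: [0.547, 0.1239, 0.1377]
orientation: [-3.114, 0.408, -0.005]
force: [0.3, 0.4, -4.8]
opening: 0.0218
```

Run:
```python
from plant import robot
from h import *
s=robot.read_state();print(s["t"],s["tool_pos"],s["force"],s["wrist_torque"],s["opening"])
for n in ["wrist","scene"]:
    p=robot.read_camera(n);save(p,n+"15")
crop(p,"c_sc15",350,470,110,230,6)
```

```text
21.5833 [0.54695146 0.1239027  0.13768723] [ 0.32224646  0.3716797  -4.7872893 ] [-0.11988797  0.00485326  0.00826275] 0.021796846215001876
```

View pics/wrist15.png

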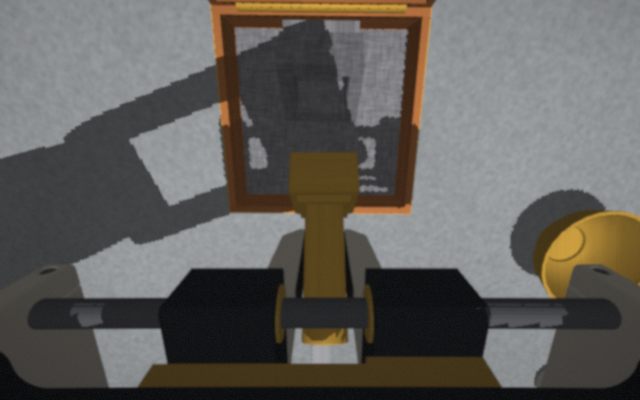

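View pics/c_sc15.png

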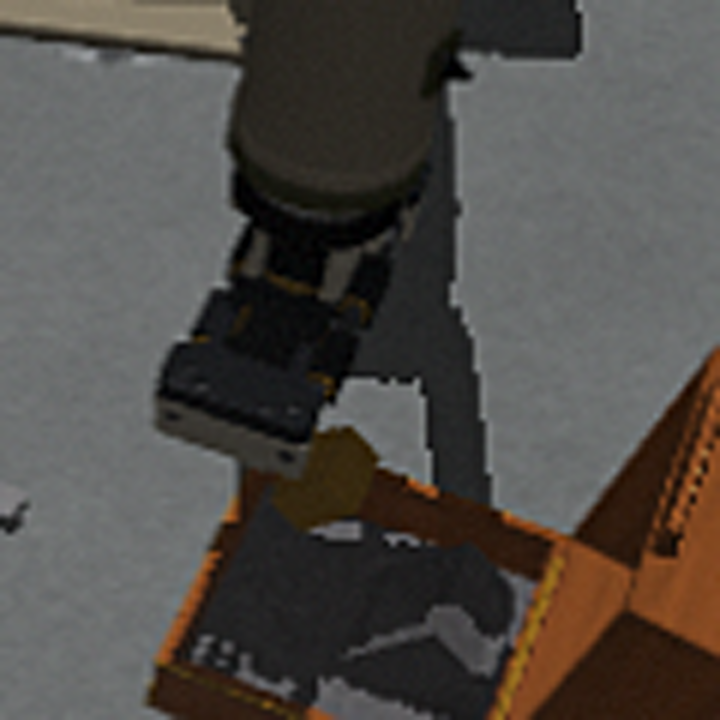

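Emit:
jog_arm(commands=[1,0.0097,0.0113,0,0,1,0.0097,0.0113,0,0,1,0.0097,0.0113,0,0,1,0.0097,0.0113,0,0,1,0.0097,0.0113,0,0,1,0.0097,0.0113,0,0,1,0.0097,0.0113,0,0,1,0.0097,0.0113,0,0,1,0,0,0.015,0,1,0,0,0.015,0,1,0,0,0.015,0,1,0,0,0.015,0,1,0,0,0.01,0,1,0,0,0,0])

```text
t: 22.85
tool_pos: [0.5955, 0.016, 0.0627]
orientation: [3.115, -0.409, -0.007]
force: [-1.2, -0.7, -5.0]
opening: 0.0216
```

Run:
```python
from plant import robot
from h import *
s=robot.read_state();print(s["t"],s["tool_pos"],s["force"],s["wrist_torque"],s["opening"])
for n in ["wrist","scene"]:
    p=robot.read_camera(n);save(p,n+"16")
crop(p,"c_sc16",290,410,130,250,6)
```

```text
22.85 [0.59554331 0.01598485 0.06271337] [-1.18370296 -0.66415957 -4.97555755] [-0.13915936  0.06795946  0.01455646] 0.021555837211372195
```

View pics/wrist16.png

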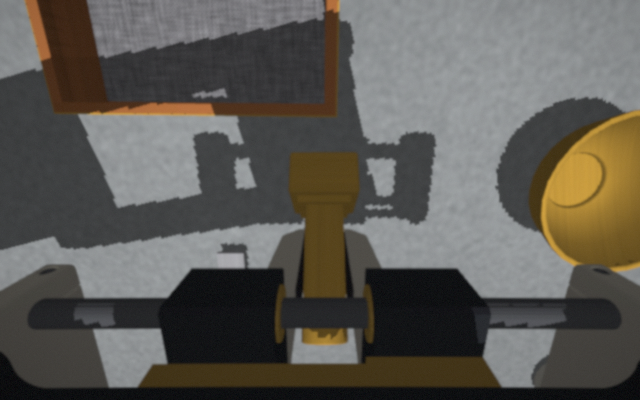

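View pics/c_sc16.png

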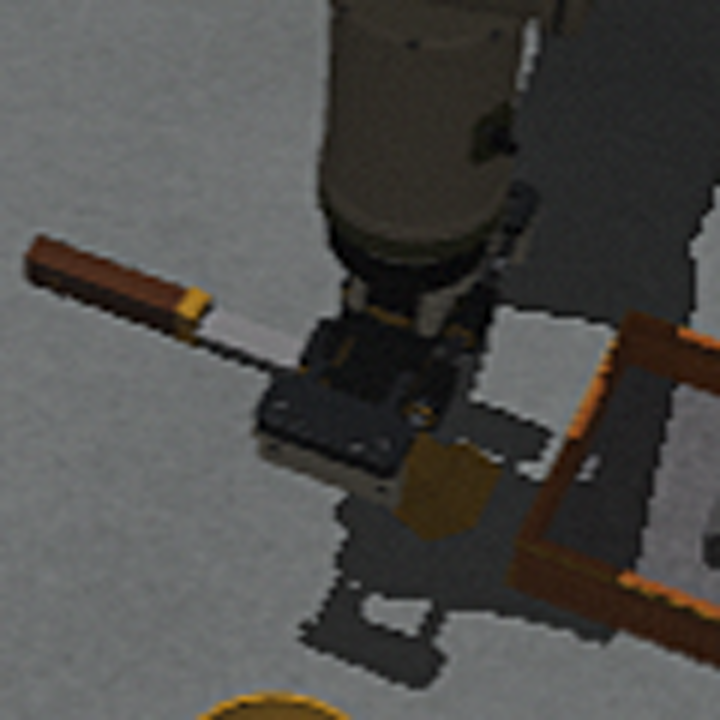

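Emit:
jog_arm(commands=[1,0,0,0,0,1,0,0,0,0,1,0,0,0,0,1,0,0,0,0], grip_force=9)

```text
t: 23.28
tool_pos: [0.598, 0.0165, 0.0666]
orientation: [-3.115, 0.408, -0.002]
force: [-0.5, -0.6, -5.1]
opening: 0.0218
```

Run:
```python
from plant import robot
from h import *
s=robot.read_state();print(s["t"],s["tool_pos"],s["force"],s["wrist_torque"],s["opening"])
for n in ["wrist"]:
    p=robot.read_camera(n);save(p,n+"17")
```

```text
23.2833 [0.59796387 0.01651138 0.06664643] [-0.49129511 -0.64655954 -5.12250953] [-0.07248515 -0.06063277 -0.04098777] 0.021751946396020495
```

View pics/wrist17.png

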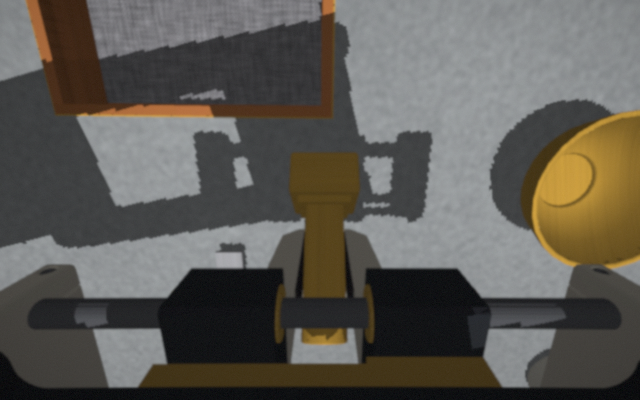

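Emit:
jog_arm(commands=[1,0,0,0,0,1,0,0,0,0,1,0,0,0,0], grip_force=5.5)

```text
t: 23.58
tool_pos: [0.5973, 0.0165, 0.0658]
orientation: [3.115, -0.408, -0.0]
force: [-0.4, 0.0, -5.4]
opening: 0.0218
```

Run:
```python
from plant import robot
from h import *
s=robot.read_state();print(s["t"],s["tool_pos"],s["force"],s["wrist_torque"],s["opening"])
for n in ["wrist"]:
    p=robot.read_camera(n);save(p,n+"18")
```

```text
23.5833 [0.59732298 0.016504   0.06575052] [-0.44050155  0.0170375  -5.40167304] [-0.13449606 -0.06661846  0.01922818] 0.02182655234152863
```

View pics/wrist18.png

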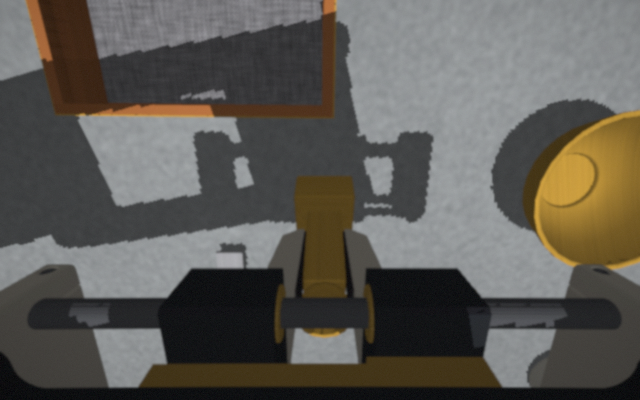

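Emit:
jog_arm(commands=[1,0,0,0,0,1,0,0,0,0,1,0,0,0,0], grip_force=5)

```text
t: 23.88
tool_pos: [0.5974, 0.0165, 0.0657]
orientation: [-3.115, 0.408, 0.0]
force: [-0.8, -0.3, -4.0]
opening: 0.0225
```

Run:
```python
from plant import robot
from h import *
s=robot.read_state();print(s["t"],s["tool_pos"],s["force"],s["wrist_torque"],s["opening"])
for n in ["wrist","scene"]:
    p=robot.read_camera(n);save(p,n+"19")
crop(p,"c_sc19",290,410,130,250,6)
```

```text
23.8833 [0.59737213 0.01650386 0.0657239 ] [-0.8410695  -0.27321123 -4.03891849] [-0.0650021  -0.10634007 -0.04376781] 0.02247080833584337
```

View pics/wrist19.png

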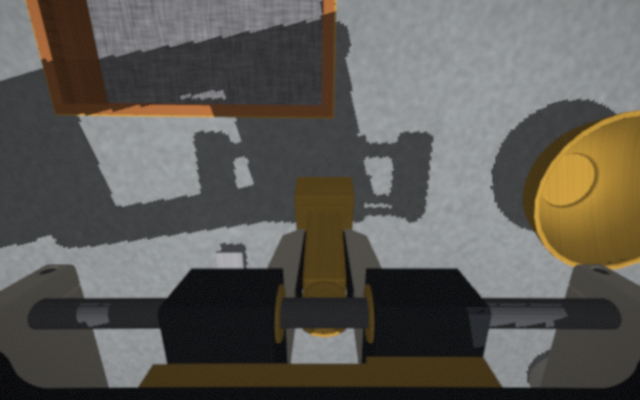

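View pics/c_sc19.png

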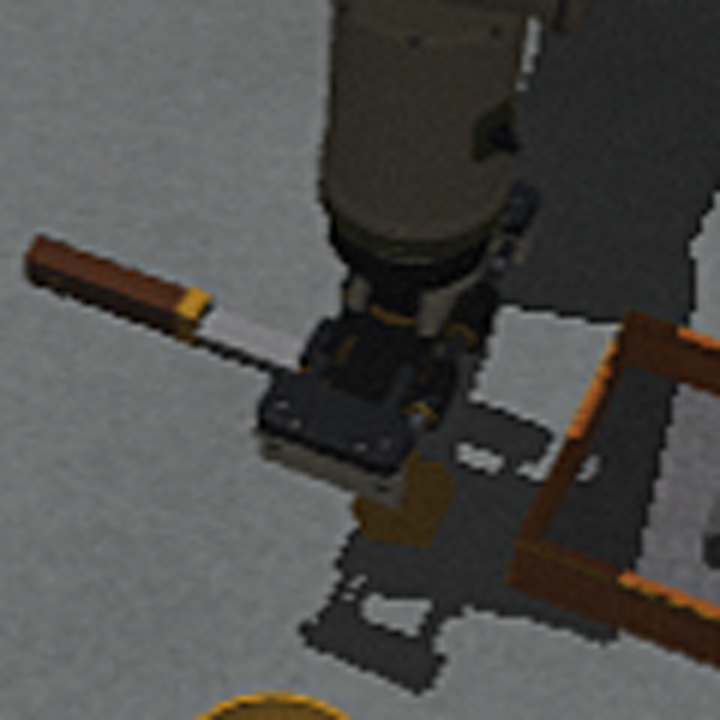

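Run:
```python
from ov import *
w=load("wrist19");g=np.array([.5974,.0165,.0847]);th=np.radians(75)
X=np.array([np.cos(th),np.sin(th),0]);ims=[]
for k in (20,28,36):
    tl=np.radians(k);o=g-.064*(-np.sin(tl)*X+np.cos(tl)*np.array([0,0,1]))
    draw(w,model(o,tl),(260,390,150,350),2.9,f"t{k}");ims.append(cv2.imread(f"pics/t{k}.png")[:, :260])
h=cv2.hconcat(ims);cv2.imwrite("pics/tilt19.png",h);print(h.shape)
```

```text
(580, 780, 3)
```

View pics/tilt19.png

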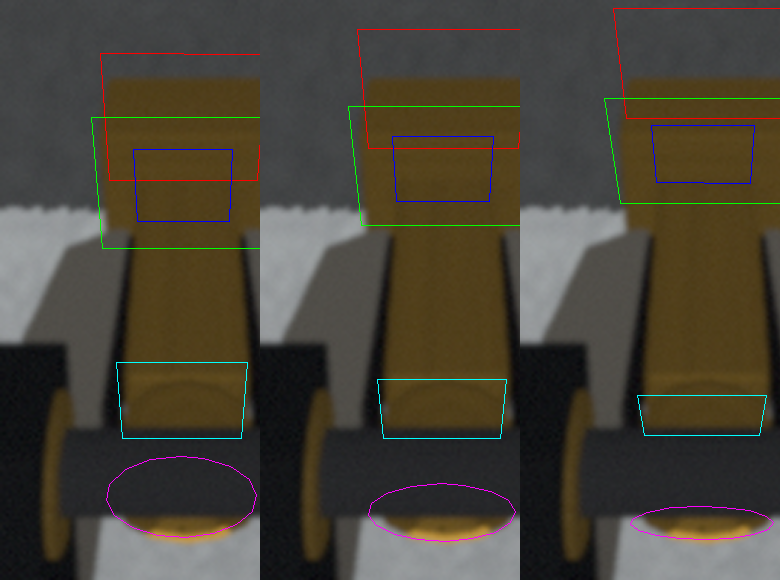

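Emit:
jog_arm(commands=[1,0,0,0.003,0,1,0,0,0.003,0,1,0,0,0.003,0,1,0,0,0.003,0,1,0,0,0.002,0,1,0,0,0.002,0,1,0,0,0,0])

```text
t: 24.57
tool_pos: [0.5977, 0.0167, 0.0503]
orientation: [-3.115, 0.408, -0.001]
force: [-2.0, 1.3, 0.7]
opening: 0.0221
```

Run:
```python
from plant import robot
from h import *
s=robot.read_state();print(s["t"],s["tool_pos"],s["force"],s["wrist_torque"],s["opening"])
for n in ["wrist"]:
    p=robot.read_camera(n);save(p,n+"20")
```

```text
24.5667 [0.59765909 0.01672884 0.05034304] [-2.01504097  1.34648107  0.69130361] [ 0.13069099  0.44707973 -0.01891177] 0.022095358465131932
```

View pics/wrist20.png

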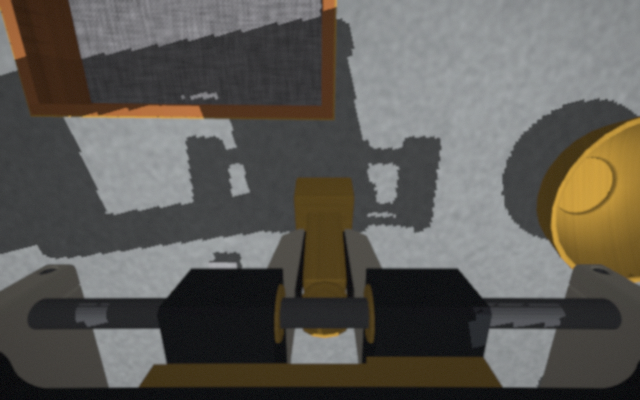

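```bash
cat > tilt.py <<'E'
from ov import *
from scipy.optimize import least_squares
def tiltfit(w,g,rows,yaw=75):
    th=np.radians(yaw);X=np.array([np.cos(th),np.sin(th),0]);Z=np.array([0,0,1.])
    def r(q):
        T,s,d=q;az=-np.sin(T)*X+np.cos(T)*Z;ax=np.cos(T)*X+np.sin(T)*Z
        o=g+d*X-s*az
        P=[o+ax*x/1000+az*z/1000 for x,z in ((20,0),(11,84),(-12,102))]
        return [*(proj(w,np.array(P))[:,1]-rows), d*300]
    o=least_squares(r,[.4,.064,0]);return np.degrees(o.x[0]),o.x[1:],o.fun.round(1)
E
python3 - <<'E'
from tilt import *
print(tiltfit(load("wrist19"),np.array([.5974,.0165,.0847]),[177,279,336]))
print(tiltfit(load("wrist18"),np.array([.5974,.0165,.0847]),[177,279,336]))
crop(load("wrist20"),"c_w20",270,380,160,350,4)
E
```

```text
(np.float64(18.0746523506472), array([ 0.06862643, -0.00711519]), array([-0.4, -1. ,  0.9, -2.1]))
(np.float64(18.067469091928174), array([ 0.06858362, -0.00712606]), array([-0.4, -1. ,  0.9, -2.1]))
```

View pics/c_w20.png

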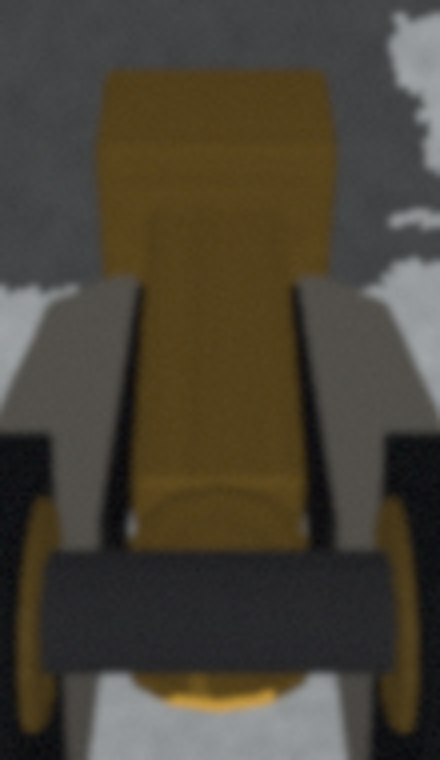

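Emit:
jog_arm(commands=[0.35,0,0,0,0,0.35,0,0,0,0,0.35,0,0,0,0,0.35,0,0,0,0,0.35,0,0,0,0,0.35,0,0,0,0])

```text
t: 25.12
tool_pos: [0.5974, 0.0165, 0.0498]
orientation: [3.115, -0.408, 0.0]
force: [-0.5, 0.6, 0.5]
opening: 0.0303
```

Run:
```python
from plant import robot
from h import *
s=robot.read_state();print(s["t"],s["tool_pos"],s["force"],s["wrist_torque"],s["opening"])
for n in ["wrist","scene"]:
    p=robot.read_camera(n);save(p,n+"21")
crop(p,"c_sc21",290,410,130,250,6)
```

```text
25.1167 [0.59744018 0.01645588 0.04977713] [-0.48207841  0.59130245  0.48554812] [-0.05176313 -0.02566382  0.04903565] 0.030303996151956458
```

View pics/wrist21.png

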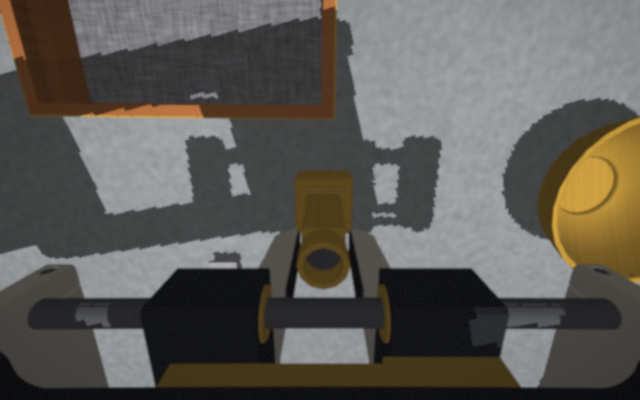

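View pics/c_sc21.png

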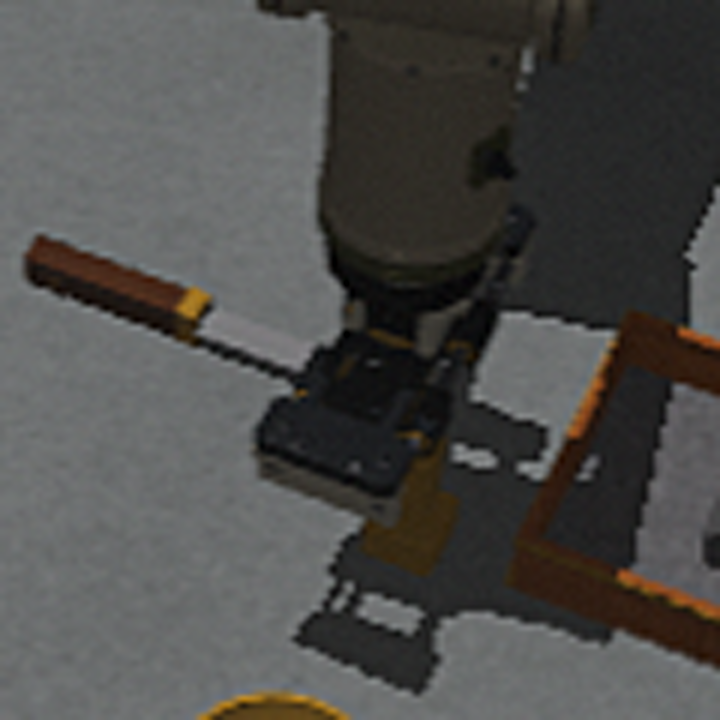

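Run:
```python
from ov import *
w=load("wrist21");s=load("scene21")
c=onz(w,323.5,262,.102);print(c)
S=dict(tool_pos=np.array([.5974,.0165,.0498]),orientation=np.array([3.115,-.408,0]))
print(goto(S,[c[0],c[1],.05]))
draw(w,model(np.array([c[0],c[1],0]),0),(260,390,150,330),4,"ov21")
```

```text
[0.60238847 0.03223029 0.102     ]
[array([  0.8, -16.5,  -0.2])]
```

View pics/ov21.png

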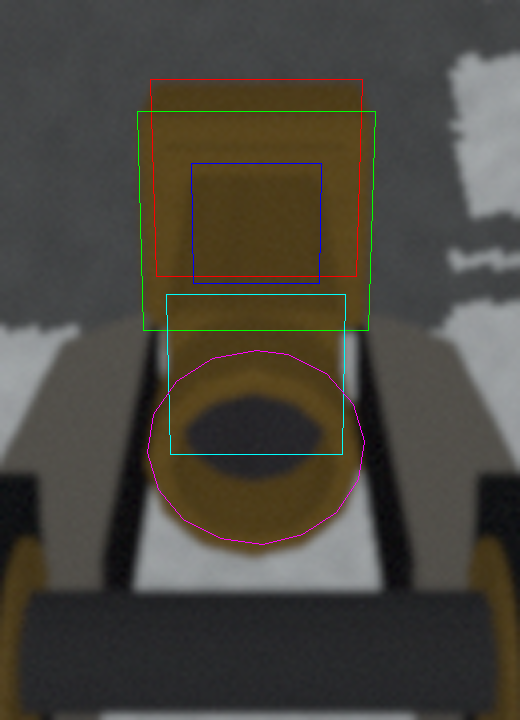

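Emit:
jog_arm(commands=[0.35,0,-0.005,0,0,0.35,0,-0.005,0,0,0.35,0,-0.0065,0,0,0.35,0,0,0.004,0,0.35,0,0,0.004,0,0.35,0,0,0,0,1,0,0,0,0,1,0,0,0,0,1,0,0,0,0,1,0,0,0,0,1,0,0,0,0], grip_force=40)

```text
t: 26.13
tool_pos: [0.6013, 0.0323, 0.0414]
orientation: [3.115, -0.408, -0.001]
force: [0.3, -0.1, -3.0]
opening: 0.0226
```

Emit:
jog_arm(commands=[1,0,0,-0.003,0,1,0,0,-0.006,0,1,0,0,-0.01,0,1,0,0,-0.012,0,1,0,0,-0.012,0,1,0,0,-0.012,0,1,0,0,-0.012,0,1,0,0,-0.012,0,1,0,0,-0.012,0,1,0,0,-0.012,0,1,0,0,-0.012,0,1,0,0,-0.012,0,1,0,0,-0.012,0,1,0,0,-0.012,0,1,0,0,-0.012,0,1,0,0,-0.012,0,1,0,0,-0.01,0,1,0,0,-0.005,0,1,0,0,0,0,1,0,0,0,0])

```text
t: 27.8
tool_pos: [0.6017, 0.0324, 0.2317]
orientation: [-3.115, 0.408, -0.0]
force: [-0.3, 0.2, -5.0]
opening: 0.0224
```

Run:
```python
from plant import robot
from h import *
s=robot.read_state();print(s["t"],s["tool_pos"],s["force"],s["wrist_torque"],s["opening"],abs(s["dq"]).max())
for n in ["wrist","top","scene"]:
    p=robot.read_camera(n);save(p,n+"22")
crop(p,"c_sc22",240,480,80,260,3)
```

```text
27.8 [0.60167406 0.03244876 0.23171875] [-0.34364736  0.17591934 -4.98957673] [-0.02085336 -0.07307587 -0.02736288] 0.022386129547127386 0.018918962114315766
```

View pics/wrist22.png

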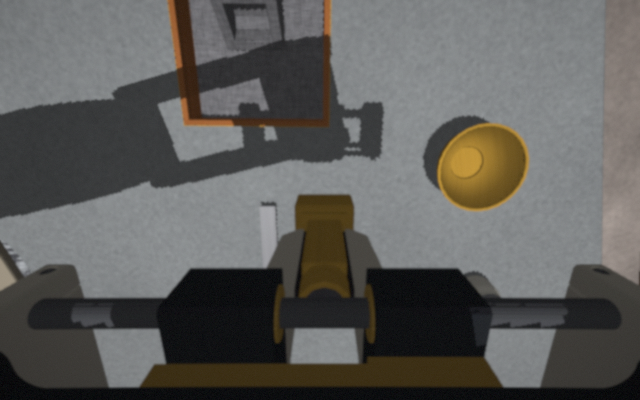

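View pics/c_sc22.png

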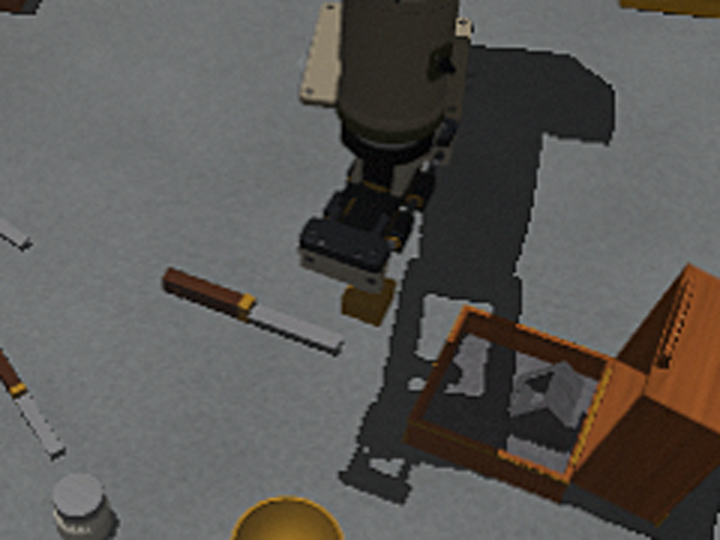

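View pics/top22.png

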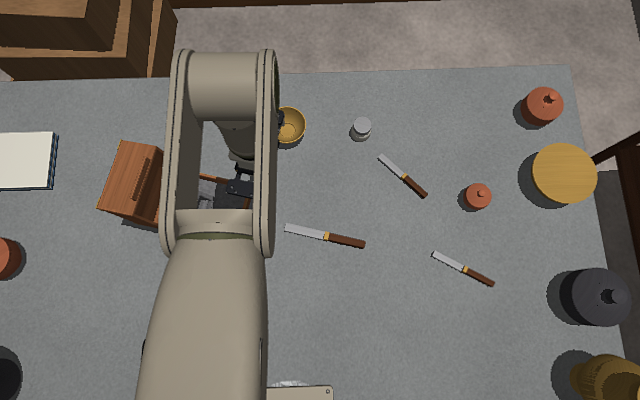

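Run:
```python
from ov import *
w=load("wrist22");s=load("scene22");X=np.array([np.cos(np.radians(75)),np.sin(np.radians(75)),0]);Z=np.array([0,0,1.])
g=np.array([.6017,.0324,.2507]);ims=[]
for k in (0,6,12,18):
    T=np.radians(k);o=g-.060*(-np.sin(T)*X+np.cos(T)*Z)
    draw(w,model(o,T),(280,370,170,330),3,"x");ims.append(cv2.imread("pics/x.png")[:,:200])
cv2.imwrite("pics/t22.png",cv2.hconcat(ims)); 
draw(s,model(g-.06*Z,0),(330,390,150,210),8,"s22")
```

```text
(no output)
```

View pics/t22.png

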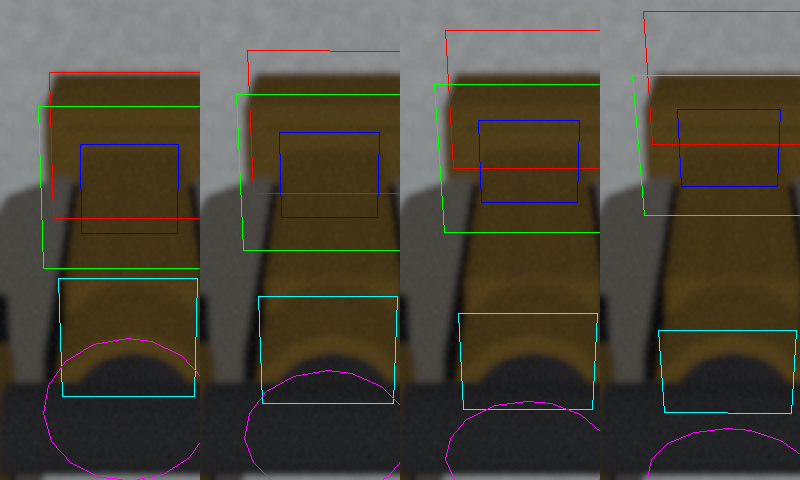

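View pics/s22.png

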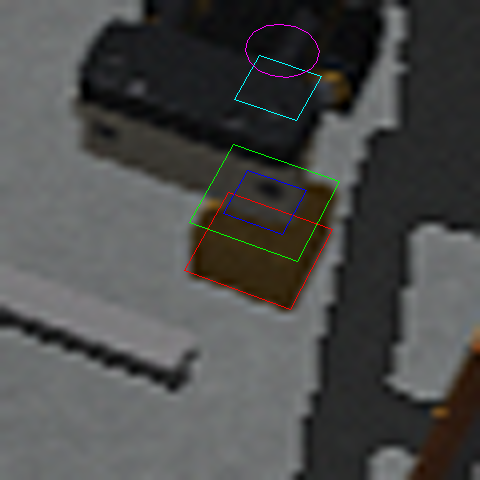

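Run:
```python
from plant import robot
s=robot.read_state();print(s["t"],s["tool_pos"],s["force"],s["opening"],abs(s["dq"]).max())
print(robot.close_job())
```

```text
27.95 [0.6010431  0.0324279  0.23055713] [ 1.11480674  0.31911142 -4.43803709] 0.022249068180795403 0.0011582690309246623
the job is handed in; nothing more can be done
None
```

The job is handed in at t = 27.95 s, and by my last pictures every step was done. No verdict was reported.

**What I did**
- I took the largest of the three knives and levered the lid up by its lip with the blade until it swung fully open. I then laid the knife on the bench in front of the case.
- I drew the candlestick out of its pocket along its own axis, gripping the stem.
- To turn it upright, I loosened the grip so it swung from about 50° to about 18° of lean. I then set its foot on the bench and let go, and it settled flat. I regripped it at 40 N and lifted it straight up.

**Last checks before handing in**
- **Candlestick:** about 4.4–5 N of weight hung on the gripper. The model overlays put it within a few degrees of upright, best match at 0°, with the foot about 0.19 m above the bench. The arm was still, and I saw it touching nothing but the gripper.
- **Lid:** it looked fully open in the pictures. I had no direct reading of the angle.
- **Knife:** flat on the bench and released.
- **Bystanders:** the bowl and jar looked unmoved in the last pictures. I did not re-measure their positions, and I did not separately check the burner.

**Disagreements:** the scene and top cameras differed by about 5 mm on the case position, so I used an average. The first loosening, to 9 N, did not let the stick swing; 5.5 N did.

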